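# Open the wash-water can for refilling

## Robot

A 6-joint arm with a two-finger parallel gripper is mounted at the origin on the work surface. World frame = base frame: x ahead of the robot, y to its left, z up, the work surface at z = 0. Lengths are in m, angles in rad, forces in N, time in s.
With the tool pointing down it reaches from about 0.3 to 0.775 m from the base axis. Payload 14.6 kg.
Tool frame: the origin (TCP) lies between the finger pads; the fingertips stand 19 mm ahead of it and the grasp point (between the pads) is the TCP; z points along the fingers, y is the direction in which the jaws open and shut (so a half turn about z gives the same grasp; the last joint's range is limited). The gripper opens to 94 mm and grips with 3 to 60 N. Pads are 16 mm wide; open, the fingers measure 119 mm over their backs; the gripper's body (75 mm by 177 mm) begins 78 mm behind the grasp point.
Start: joints at [1.082, 0.3, 1.521, -0, 1.321, -0.067], TCP at [0.225, 0.502, 0.202] pointing down, gripper open.
Joint ranges: [-3.03, 3.03], [-0.79, 2.21], [0.23, 2.52], [-1.04, 4.18], [0, 3.07], [-2.55, 2.55]. Speed limits (rad/s): [2.22, 2.22, 2.57, 3.14, 3.14, 3.14].

## Interface

Orientations are given as [roll, pitch, yaw] about the fixed x, y, z axes, in that order (R = Rz(yaw) Ry(pitch) Rx(roll)).
In Python, from station import telemetry, vision, ctrl gives the robot as it stands. The module is installed in compiled form; this text tells all that it offers.
- The arm moves only by the shell command python3 -m creep 'ROWS' [FORCE]. ROWS is JSON, a list of rows, each a list of 3 entries, a list of its own where there are three numbers: the shift along the tool's x, y, z in units of 50 mm (1.0 is 50 mm), then the turn about the tool's z in units of 8 degrees (1.0 is 8 degrees), then the opening, from 0 (shut) to 1 (fully open). In form: [[[tx, ty, tz], twist, gripper], ...]. A call has 1 to 12 rows; each row is the pose to reach, as a shift and turn from the pose commanded when the call began, along the tool's axes at that moment; what a row does not reach only later rows make up. A row lasts 1/10 s, in which the tool goes at most 50 mm and 8.59 degrees, less where a joint would pass 70% of its speed; a pose out of reach is approached as far as the arm can. A call with a gripper value outside its range is refused whole. The fingers move at their own pace and stop on an object; FORCE is the grip in N (left out, the last holds). Time passes only in rows, so rows that repeat a pose let the fingers close. It gives the time, the measured TCP pose, the force and the opening at its end, in the units of the state.
- telemetry.get_obs(): the state, without advancing time (a new reading comes with each control period).
- vision.camera(name): name is "side" or "top" or "wrist"; returns a dict with "img" (480x640x3 uint8, red, green, blue), "depth" (480x640 float32, m along the optical axis (not along the pixel's ray), 0 where there is no reading), "vertical_fov" (degrees; the focal length in pixels is half the picture's height over the tangent of half this angle, whatever the lens; pixels are square), "cx", "cy" (the principal point, pixels), "extrinsics" (4x4, takes a point from camera to world coordinates); the wrist camera has in their place "hand_eye" (4x4, takes a point from camera to tool coordinates, whose origin is the TCP and whose axes are the flange's). Camera axes: x right, y down, z forward; pixel columns grow to the right and rows downward; lengths in m; the calibration is good to about 2 mm. The wrist camera is an equidistant fisheye: a pixel r from the principal point sees the ray r / f radians off the axis. A picture is of the moment at which its call begins: read the wrist's pose just before it.
- ctrl.hand_in(): hands the job in, once; it reports no verdict.
The state is a dict: "time_s": time; "qpos": joint angles; "joint_vel": joint speeds; "tau": joint torques, N m; "ee_pos": TCP position; "eef_rot": TCP orientation; "force": force on the tool from outside, world axes, zero at the start; "moment": the same for the moment, N m; "grip_width": finger opening in m.
Only numpy, scipy, OpenCV 4.12 (cv2) and the standard library are available. Lean on these libraries where they do the work, as an engineer would, in place of code of your own. Each camera call takes 0.05 s, during which the arm holds its last target.

## Task

The wash-water can needs refilling. Flip up the hinged tab that lies folded on its slanted screw cap, unscrew the cap by the upright tab, then lift the cap off and set it down gently, right way up, inside the plain shallow metal tray. Leave the spray bottle, the ink jar and the palette where they stand.

Things in the scene. Friction and masses are not known exactly. Their poses are not given: they have to be found in the camera images.
- can: White plastic water can, 240 (x) by 190 (y) mm, 217 mm high, carrying handle on top at its back (+x), tap low on its front (-x); too heavy to move. Origin: centre of its underside, z up. Its front shoulder slopes at 30 degrees, facing forwards and up: outward normal (-0.5, 0, 0.866) in the can's axes. The cap sits on a round neck, 94 mm across and 22 mm high, square to this slope.
- cap_home (a point): Point fixed to the can, at (-0.0595, 0, 0.198) in its axes: where the cap's centre is while screwed on (2 mm of play). z: out along the cap's axis, 30 degrees from vertical; x: up the slope. The thread lets go after an anticlockwise turn (positive about z) of 1.7 to 2.15 rad, different each time and hidden; 0.38 rad later is a stop. Only in between can the cap be drawn out along z.
- cap_centre (a point): Centre of the grey cap's knurled disc (96 mm across, 12 mm thick; too wide to grip by its rim), half-way through its thickness, on its axis. z: out through the cap's top; x: towards the folded tab's free end (at the start straight down the slope); y: along the tab's hinge. The cap is loose once unscrewed; drag 0.1 to 0.4 N m; a sprung seal pushes it outwards with about 7 N.
- cap: The same cap; origin: centre of the underside of its plug, 20 mm below the disc's centre along the axis. The plug under the disc is 60 mm across and 14 mm high, with two thread lugs (74 mm over them); 20 mm of travel draws it clear of the neck. Set down right way up, the cap stands on this plug. 0.14 to 0.22 kg with its tab, which stays on it.
- tab_hinge (a point): Middle of the tab's hinge line, on the cap's axis, 13 mm above the cap's centre and 7 mm above the disc's top face; axes as the cap's.
- tab_end (a point): Point in the middle of the tab's width and thickness, 42 mm from the hinge line. The tab is a grey plate 40 mm wide (along the hinge), 9 mm thick, reaching 53 mm beyond the hinge line: folded, its last 5 mm overhang the disc's rim as a thumb lip, with 2.5 mm of air beneath the rest. Upright it stands on the cap's axis, faces looking along the cap's x, and is the grip for turning.
- tab (a joint): Tab's hinge: 0 folded flat on the cap (it starts between 0 and 0.1), grows as it is lifted, stop at 1.57 where it stands upright along the cap's axis. Stiff: it stays where it is left; lifting takes about 1.5 N at the free end.
- tray: Plain shallow metal tray without dividers, 200 mm (x) by 180 mm (y), walls 4 mm thick and 16 mm high, fixed to the table. Origin: centre of its underside; the inner floor is 4 mm above it. It lies to the left or to the right of the can.
- spray: Clear spray bottle with a white pump, 44 mm across, 148 mm high, loose. Origin: centre of its underside; z up.
- ink: Ink jar with a black lid, 56 mm across, 85 mm high, loose. Origin: centre of its underside; z up.
- palette: White ceramic palette with six wells, 160 by 120 mm, 22 mm high, loose. Origin: centre of its underside; z up. It lies on the other side of the can from the tray.
Things that resemble listed ones, but are neither listed nor needed, are in the scene too. There is more than one size of the cap; the job needs the largest.

How it is judged:
On the way, in this order (a step that is already met when the one before it is completed fails the run):
1. the tab is lifted upright while the cap is still screwed on (value of joint tab above 1.2 rad and distance between cap_centre and cap_home below 0.006 m and angle between the x axis of cap_centre and the x axis of cap_home, either way round below 0.45 rad), for 0.2 s.
2. the cap, unscrewed, is drawn out along its neck (angle between the x axis of cap_centre and the x axis of cap_home, either way round above 0.5 rad and angle between the z axis of cap_centre and the z axis of cap_home, either way round below 0.4 rad and z of cap_centre in the frame of cap_home between 0.006 and 0.06 m), for 0.02 s.
At the end, for the whole second after the job is handed in: The cap stands at rest inside the tray on its plug, right way up and level within 0.1 rad, its centre 21 to 27 mm above the tray's underside and within 62 mm (x) and 52 mm (y) of the tray's middle (x of cap_centre in the frame of tray between -0.062 and 0.062 m and y of cap_centre in the frame of tray between -0.052 and 0.052 m and z of cap_centre in the frame of tray between 0.021 and 0.027 m and not (angle between cap_centre's own z axis and vertical above 0.1 rad) and linear speed of cap below 0.02 m/s); the robot touches nothing.
It fails at once if the cap is dropped, or thrown down, into the tray (over 0.6 m/s within 50 mm of its floor) (horizontal distance between cap_centre and tray below 0.11 m and z of cap_centre in the frame of tray below 0.07 m and linear speed of cap above 0.6 m/s).
It fails at once if the spray bottle is moved over 25 mm or tipped (distance of spray from where it was at the start of the episode above 0.025 m or angle between spray's own z axis and vertical above 0.4 rad).
It fails at once if the ink jar is moved over 25 mm or tipped (distance of ink from where it was at the start of the episode above 0.025 m or angle between ink's own z axis and vertical above 0.4 rad).
It fails at once if the palette is moved over 25 mm or tipped (distance of palette from where it was at the start of the episode above 0.025 m or angle between palette's own z axis and vertical above 0.3 rad).
It also fails if it takes over 72 s, if anything falls off the work surface, if the arm or the gripper's body presses on something with over 40 N, if the wrist force passes 120 N, or if a joint passes its speed limit or range.

## Working session

There is one attempt and no reset: what is moved stays moved. The work goes in short steps, Python scripts to look and compute and a shell command to move; the robot and the scene stay as the last step left them, time stands still between calls to the robot, and variables do not carry over. Pictures are saved under pics/ and viewed, and the job is handed in when it is done.

```bash
mkdir -p pics; ls
python3 - <<'E'
from station import telemetry, vision
import cv2, numpy as np
o=telemetry.get_obs(); print({k:np.round(v,3) for k,v in o.items()})
for n in ("side","top","wrist"):
    c=vision.camera(n); np.savez(f"pics/{n}0.npz",**{k:v for k,v in c.items()})
    cv2.imwrite(f"pics/{n}0.png",c["img"][:,:,::-1])
    print(n,c["vertical_fov"],c["cx"],c["cy"],np.round(c.get("extrinsics",c.get("hand_eye")),3).tolist())
E
```

```text
pics
{'time_s': np.float64(0.0), 'qpos': array([ 1.082,  0.3  ,  1.522,  0.   ,  1.321, -0.067]), 'joint_vel': array([-0.001, -0.   ,  0.   , -0.   ,  0.   ,  0.   ]), 'tau': array([ 1.0000e-03, -5.3181e+01, -3.5274e+01,  7.1000e-02,  2.4000e-02,
       -0.0000e+00]), 'ee_pos': array([0.225, 0.502, 0.202]), 'eef_rot': array([-3.14, -0.  ,  2.72]), 'force': array([ 0.192, -0.55 ,  0.725]), 'moment': array([ 0.048, -0.04 , -0.037]), 'grip_width': np.float64(0.094)}
side 43.03723371315627 331.65174145851734 233.071015344917 [[0.821, -0.275, 0.5, -0.091], [-0.57, -0.416, 0.708, -0.937], [0.013, -0.867, -0.498, 0.821], [0.0, 0.0, 0.0, 1.0]]
top 47.9453222989137 322.60390306290043 234.95671156339682 [[0.012, -0.99, 0.144, 0.42], [-1.0, -0.013, -0.007, 0.012], [0.009, -0.144, -0.99, 1.133], [0.0, 0.0, 0.0, 1.0]]
wrist 65.70646984690485 320.6880405285405 241.06091325150118 [[0.001, -0.957, -0.29, 0.085], [1.0, 0.001, 0.0, -0.001], [0.0, -0.29, 0.957, -0.184], [0.0, 0.0, 0.0, 1.0]]
```

View pics/side0.png

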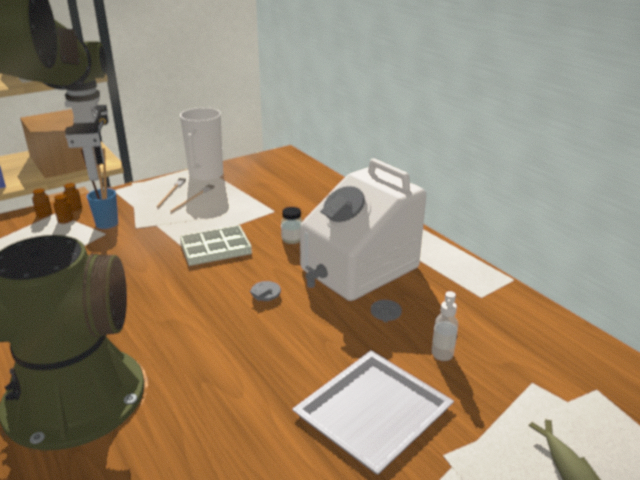

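View pics/top0.png

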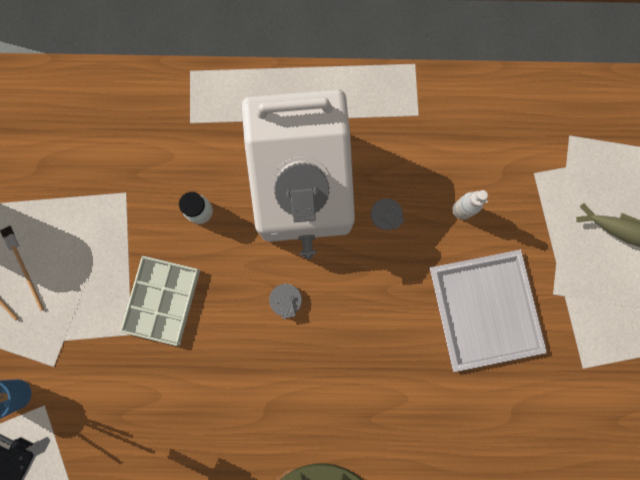

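View pics/wrist0.png

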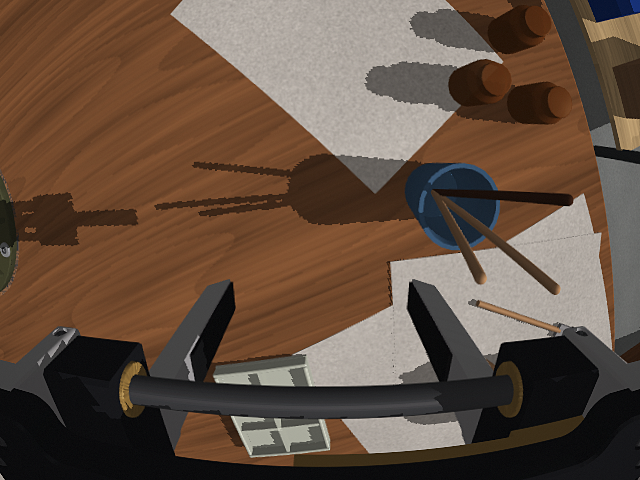

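The side view shows the can at about (360,235) with its grey cap at (345,203). The palette is at (215,245), the ink jar at (291,225) and the spray bottle at (445,330). The plain tray is at (375,410). Two smaller loose caps lie on the table at (265,292) and (386,310). In the top view the cap on the can is at (302,188), with its folded tab pointing to the tap at (303,205). I'll measure using depth and both views.

```bash
cat > h.py <<'E'
import numpy as np, cv2
def load(n): return dict(np.load(f"pics/{n}.npz"))
def cloud(c):
    f=240/np.tan(np.radians(c["vertical_fov"])/2)
    v,u=np.mgrid[:480,:640]; d=c["depth"]
    P=np.stack([(u-c["cx"])/f*d,(v-c["cy"])/f*d,d],-1)
    E=c["extrinsics"]; return P@E[:3,:3].T+E[:3,3]
E
python3 - <<'E'
from h import *
s=load("side0");t=load("top0")
for n,c,p in (("side",s,{"cap":(340,212),"captop":(345,200),"tab?":(338,207),"cansh":(315,235),"hand":(388,170),"trayfl":(375,410),"t1":(294,408),"t2":(372,354),"t3":(451,403),"t4":(378,471),"ink":(291,213),"spray":(450,297),"pal":(215,243)}),
 ("top",t,{"cap":(318,180),"tab":(303,205),"tabbase":(303,195),"cansh":(265,222),"trayfl":(488,312),"tr1":(433,266),"tr2":(521,253),"tr3":(544,352),"tr4":(456,369),"small":(285,300),"ink":(192,204),"spray":(482,197),"pal":(160,300)})):
    X=cloud(c)
    for k,(u,v) in p.items(): print(n,k,np.round(X[v,u],4),c["depth"][v,u].round(3))
for n,c,b in (("side",s,(280,140,450,310)),("top",t,(230,80,370,270))):
    x0,y0,x1,y1=b; im=c["img"][y0:y1,x0:x1,::-1]; k=min(800/im.shape[1],600/im.shape[0])
    cv2.imwrite(f"pics/{n}_crop.png",cv2.resize(im,None,fx=k,fy=k,interpolation=cv2.INTER_CUBIC))
E
```

```text
side cap [0.6106 0.0272 0.1895] 1.348
side captop [0.6249 0.0291 0.2144] 1.344
side tab? [0.6073 0.0305 0.2014] 1.343
side cansh [0.5691 0.0648 0.1257] 1.386
side hand [0.7652 0.0534 0.2433] 1.417
side trayfl [ 0.4334 -0.3367 -0.0013] 1.097
side t1 [ 0.3063 -0.2659  0.0166] 1.074
side t2 [ 0.5114 -0.2273  0.0127] 1.206
side t3 [ 0.5476 -0.411   0.0135] 1.094
side t4 [ 0.348  -0.4513  0.013 ] 0.966
side ink [0.6204 0.2547 0.083 ] 1.567
side spray [ 0.6316 -0.3018  0.1478] 1.146
side pal [0.4388 0.335  0.0131] 1.568
top cap [0.6521 0.0141 0.2096] 0.947
top tab [0.6088 0.0399 0.201 ] 0.95
top tabbase [0.6239 0.0398 0.2137] 0.939
top cansh [0.5881 0.1122 0.1387] 1.008
top trayfl [ 0.4275 -0.3427  0.0021] 1.123
top tr1 [ 0.5223 -0.2306 -0.0018] 1.14
top tr2 [ 0.5502 -0.4111  0.0168] 1.127
top tr3 [ 0.348  -0.4504  0.0151] 1.1
top tr4 [ 0.3125 -0.2695  0.0172] 1.091
top small [0.4467 0.0787 0.0228] 1.102
top ink [0.6317 0.2631 0.083 ] 1.068
top spray [ 0.6393 -0.2927  0.148 ] 1.009
top pal [0.4437 0.3349 0.0171] 1.106
```

View pics/side_crop.png

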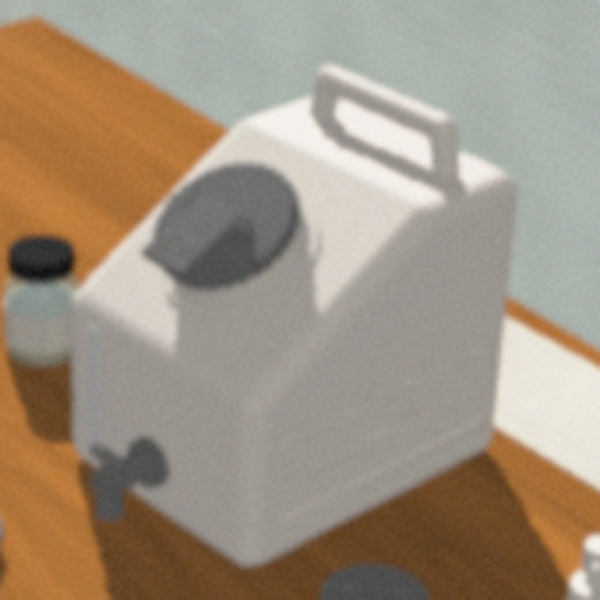

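View pics/top_crop.png

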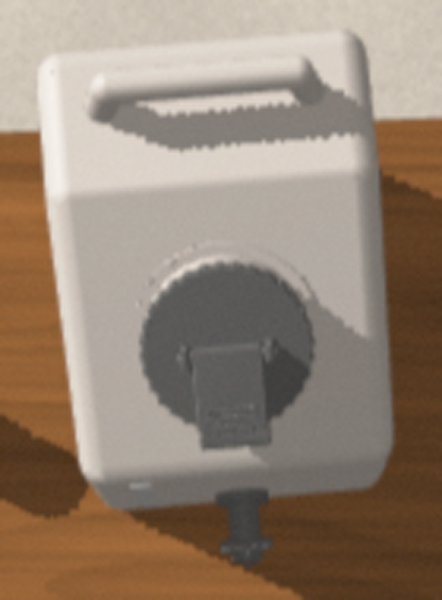

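```bash
cat > fit.py <<'E'
from h import *
from scipy.optimize import least_squares
import sys
def fitplane(P):
    for _ in range(5):
        m=P.mean(0); n=np.linalg.svd(P-m,full_matrices=False)[2][2]; n*=np.sign(n[2])
        r=(P-m)@n; P=P[abs(r)<max(2*np.std(r),.001)]
    return m,n,np.std(r),len(P)
for name in ("side0","top0"):
    c=load(name);X=cloud(c);I=c["img"].astype(int); g=I.sum(2)/3; sat=I.max(2)-I.min(2)
    box=(X[...,0]>.5)&(X[...,0]<.8)&(abs(X[...,1]-.035)<.13)&(X[...,2]>.1)&(c["depth"]>0)
    white=box&(g>120)
    k=np.ones((3,3),np.uint8)
    N=lambda m:cv2.erode(m.astype(np.uint8),k,iterations=2).astype(bool)
    # slope face: between z .125 and .2 in front
    Pw=X[N(white)]
    # sel slope by plane: iterative from guess
    n0=np.array([-.5,0,.866]); d=Pw@n0; h,e=np.histogram(d,60); i=h.argmax()
    S=Pw[abs(d-(e[i]+e[i+1])/2)<.006]; m,n,sd,k_=fitplane(S)
    print(name,"slope",m.round(4),n.round(4),"yaw",np.degrees(np.arctan2(-n[1],-n[0])).round(2),"tilt",np.degrees(np.arccos(n[2])).round(2),sd,k_)
    dark=box&(g<130)&(sat<40)&(X[...,2]>.15)
    cv2.imwrite(f"pics/{name}_dark.png",dark.astype(np.uint8)*255)
    D=X[N(dark)]; dd=D@n-m@n; hh,e=np.histogram(dd,np.arange(.01,.06,.002)); print(dict(zip(e.round(3),hh)))
    T=D[abs(dd-.0345)<.004]; print("disc plane",[np.round(a,4) for a in fitplane(T)])
    A=X[dark]; print("dark", len(A), A.min(0).round(4),A.max(0).round(4))
E
python3 fit.py
```

```text
side0 slope [0.647  0.0128 0.1681] [-0.4978 -0.0448  0.8662] yaw 5.14 tilt 29.98 0.0018216624824857052 2210
{np.float64(0.01): np.int64(0), np.float64(0.012): np.int64(0), np.float64(0.014): np.int64(0), np.float64(0.016): np.int64(0), np.float64(0.018): np.int64(0), np.float64(0.02): np.int64(0), np.float64(0.022): np.int64(0), np.float64(0.024): np.int64(0), np.float64(0.026): np.int64(0), np.float64(0.028): np.int64(0), np.float64(0.03): np.int64(6), np.float64(0.032): np.int64(48), np.float64(0.034): np.int64(133), np.float64(0.036): np.int64(162), np.float64(0.038): np.int64(67), np.float64(0.04): np.int64(17), np.float64(0.042): np.int64(12), np.float64(0.044): np.int64(34), np.float64(0.046): np.int64(57), np.float64(0.048): np.int64(78), np.float64(0.05): np.int64(60), np.float64(0.052): np.int64(24), np.float64(0.054): np.int64(3), np.float64(0.056): np.int64(0)}
disc plane [array([0.6357, 0.0263, 0.204 ]), array([-0.5038, -0.0456,  0.8626]), np.float64(0.0012), np.int64(336)]
dark 1098 [ 0.5744 -0.0073  0.1647] [0.6706 0.089  0.2248]
top0 slope [0.6735 0.0684 0.1864] [-0.49
[... 322 characters left out ...]
p.float64(0.026): np.int64(2), np.float64(0.028): np.int64(1), np.float64(0.03): np.int64(41), np.float64(0.032): np.int64(293), np.float64(0.034): np.int64(576), np.float64(0.036): np.int64(307), np.float64(0.038): np.int64(54), np.float64(0.04): np.int64(10), np.float64(0.042): np.int64(24), np.float64(0.044): np.int64(115), np.float64(0.046): np.int64(222), np.float64(0.048): np.int64(179), np.float64(0.05): np.int64(72), np.float64(0.052): np.int64(9), np.float64(0.054): np.int64(0), np.float64(0.056): np.int64(0)}
disc plane [array([0.6434, 0.0402, 0.2083]), array([-0.497 , -0.0475,  0.8665]), np.float64(0.0013), np.int64(1141)]
dark 4255 [ 0.5816 -0.0494  0.15  ] [0.7995 0.1181 0.2518]
```

```bash
cat > fit2.py <<'E'
from h import *
from scipy.optimize import least_squares
n=np.array([-.5*np.cos(.084),-.5*np.sin(.084),.866])
ux=np.array([.866*np.cos(.084),.866*np.sin(.084),.5]); uy=np.cross(n,ux)
for name,p0 in (("side0",[.6357,.0263,.204]),("top0",[.6434,.0402,.2083])):
    c=load(name);p0=np.array(p0);I=c["img"].astype(int); g=I.sum(2)/3; sat=I.max(2)-I.min(2);X=cloud(c)
    m=(g<135)&(sat<40)&(X[...,2]>.15)&(abs(X[...,1]-.04)<.065)&(X[...,0]<.72)&(X[...,0]>.55)
    nl,lab,st,_=cv2.connectedComponentsWithStats(m.astype(np.uint8)); m=(lab==1+st[1:,4].argmax())
    cs,_=cv2.findContours(m.astype(np.uint8),cv2.RETR_EXTERNAL,cv2.CHAIN_APPROX_NONE); q=max(cs,key=len)[:,0].astype(float)
    f=240/np.tan(np.radians(c["vertical_fov"])/2);E=c["extrinsics"]
    R=np.c_[(q[:,0]-c["cx"])/f,(q[:,1]-c["cy"])/f,np.ones(len(q))]@E[:3,:3].T
    t=((p0-E[:3,3])@n)/(R@n); P=E[:3,3]+R*t[:,None]
    a=np.c_[P@ux,P@uy]; a0=np.array([p0@ux,p0@uy])
    sel=a[:,0]>a0[0]+.0   # upper part (uphill)
    r=least_squares(lambda z:np.hypot(a[sel,0]-z[0],a[sel,1]-z[1])-z[2],[*a0,.048],loss="soft_l1",f_scale=.001)
    z=r.x; top=ux*z[0]+uy*z[1]+n*(p0@n)
    print(name,"rad",z[2].round(4),"disc top centre",top.round(4),"cap_centre",(top-.006*n).round(4), "hinge",(top+.007*n).round(4),"resid",np.abs(r.fun).mean())
    cc=top-.006*n; cy,sy=np.cos(.084),np.sin(.084); print("can origin",cc-np.array([-.0595*cy,-.0595*sy,.198]))
# tray
for name,pts in (("side0",[(294,408),(372,354),(451,403),(378,471)]),("top0",[(432,266),(521,252),(546,353),(456,370)])):
    c=load(name);f=240/np.tan(np.radians(c["vertical_fov"])/2);E=c["extrinsics"];W=[]
    for u,v in pts:
        d=E[:3,:3]@[(u-c["cx"])/f,(v-c["cy"])/f,1]; W.append(E[:3,3]+d*(.016-E[2,3])/d[2])
    W=np.array(W); print(name,"tray corners",W[:,:2].round(3).tolist(),"mid",W.mean(0).round(4),np.linalg.norm(W-np.roll(W,-1,0),axis=1).round(3))
E
python3 fit2.py
```

```text
side0 rad 0.0536 disc top centre [0.6228 0.038  0.1972] cap_centre [0.6258 0.0383 0.192 ] hinge [0.6193 0.0377 0.2032] resid 0.0011933339426252567
can origin [ 0.68508683  0.0432704  -0.00603841]
top0 rad 0.056 disc top centre [0.6283 0.0377 0.1995] cap_centre [0.6313 0.0379 0.1943] hinge [0.6248 0.0374 0.2056] resid 0.001355297441051272
can origin [ 0.6905791   0.04292475 -0.00369863]
side0 tray corners [[0.307, -0.265], [0.509, -0.23], [0.546, -0.413], [0.346, -0.453]] mid [ 0.4269 -0.3403  0.016 ] [0.205 0.186 0.203 0.192]
top0 tray corners [[0.521, -0.225], [0.552, -0.412], [0.346, -0.454], [0.31, -0.27]] mid [ 0.4324 -0.34    0.016 ] [0.189 0.211 0.188 0.215]
```

```bash
cat > go.py <<'E'
import sys, numpy as np
from scipy.spatial.transform import Rotation as R
from station import telemetry
def to(p,yaw=None):
    o=telemetry.get_obs(); M=R.from_euler('xyz',o["eef_rot"]).as_matrix()
    d=M.T@(np.array(p)-o["ee_pos"])/.05
    tw=0 if yaw is None else -np.degrees((yaw-o["eef_rot"][2]+np.pi)%(2*np.pi)-np.pi)/8
    print("at",o["ee_pos"].round(4),o["eef_rot"].round(3),"w",round(float(o["grip_width"]),4),"F",o["force"].round(1),"M",o["moment"].round(2),"q",o["qpos"].round(2),"t",round(float(o["time_s"]),2))
    print("shift units",d.round(3),"twist",round(tw,3),"(equal yaw pi/other)")
if __name__=="__main__":
    a=[float(x) for x in sys.argv[1:]]; to(a[:3],a[3] if len(a)>3 else None)
E
python3 go.py 0.56 0.035 0.34 3.226; nproc
```

```text
at [0.2251 0.5016 0.2017] [-3.141 -0.     2.72 ] w 0.094 F [ 0.3 -0.4  0.4] M [ 0.04 -0.01  0.05] q [ 1.08  0.3   1.52  0.    1.32 -0.07] t 0.15
shift units [-9.932 -5.775 -2.761] twist -3.625 (equal yaw pi/other)
4
```

```bash
python3 -m creep '[[[0,0,-1],0,1],[[0,0,-2],0,1],[[-0.8,-0.5,-2.76],-0.4,1],[[-1.6,-0.9,-2.76],-0.8,1],[[-2.4,-1.4,-2.76],-1.2,1],[[-3.2,-1.9,-2.76],-1.6,1],[[-4,-2.3,-2.76],-2,1],[[-4.8,-2.8,-2.76],-2.4,1],[[-5.6,-3.3,-2.76],-2.8,1],[[-6.4,-3.7,-2.76],-3.2,1],[[-7.2,-4.2,-2.76],-3.6,1],[[-8,-4.6,-2.76],-3.6,1]]'; python3 go.py 0.56 0.035 0.34 3.226
```

```text
time_s: 1.35
ee_pos: [0.4966, 0.1262, 0.3402]
eef_rot: [3.142, 0.0, -3.059]
force: [0.2, 1.3, 0.2]
grip_width: 0.0938
at [0.4966 0.1262 0.3402] [ 3.142  0.    -3.059] w 0.0938 F [0.2 1.3 0.2] M [ 0.02 -0.01 -0.03] q [ 0.18  0.15  1.39 -0.    1.6  -1.48] t 1.35
shift units [-1.113 -1.922  0.004] twist -0.013 (equal yaw pi/other)
```

```bash
python3 -m creep '[[[-0.4,-0.64,0],0,1],[[-0.75,-1.3,0],0,1],[[-1.11,-1.92,0],0,1],[[-1.11,-1.92,0],0,1],[[-1.11,-1.92,0],0,1]]'
cat > wr.py <<'E'
import sys,cv2,numpy as np
from station import telemetry, vision
o=telemetry.get_obs(); c=vision.camera("wrist"); n=sys.argv[1]
np.savez(f"pics/{n}.npz",ee=o["ee_pos"],rot=o["eef_rot"],**c); cv2.imwrite(f"pics/{n}.png",c["img"][:,:,::-1])
print(o["ee_pos"].round(4),o["eef_rot"].round(4))
E
python3 wr.py w1
```

```text
time_s: 1.85
ee_pos: [0.559, 0.0366, 0.3396]
eef_rot: [3.141, -0.001, -3.062]
force: [0.3, -0.1, 0.5]
grip_width: 0.094
[0.559  0.0366 0.3396] [ 3.1414e+00 -1.0000e-03 -3.0619e+00]
```

View pics/w1.png

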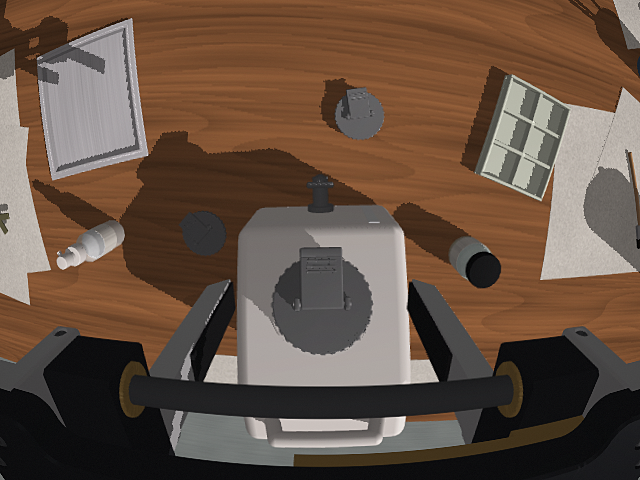

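The wrist view shows the can's cap disc around (322,308), about 100 px wide. Its folded tab runs from the knuckles at (295,303) and (348,302) to the lip at (320,248). The two smaller caps, at (358,113) and (204,233), lie loose on the table and aren't on the can's neck, so the cap on the can is the one to use. I'll crop and measure it.

```bash
cat >> h.py <<'E'
from scipy.spatial.transform import Rotation as Rot
def wcloud(c,px=None,T_only=False):
    f=240/np.tan(np.radians(c["vertical_fov"])/2)
    if px is None:
        v,u=np.mgrid[:480,:640].astype(float)
    else: u,v=np.array(px,float).T
    x,y=u-c["cx"],v-c["cy"]; r=np.hypot(x,y)+1e-9; a=r/f
    d=np.stack([np.sin(a)*x/r,np.sin(a)*y/r,np.cos(a)],-1); d/=d[...,2:]
    M=Rot.from_euler('xyz',c["rot"]).as_matrix(); H=c["hand_eye"]
    A=M@H[:3,:3]; o=M@H[:3,3]+c["ee"]
    D=d@A.T
    if px is not None: return o,D
    return o+D*c["depth"][...,None]
E
python3 - <<'E'
from h import *
c=load("w1"); X=wcloud(c)
for k,(u,v) in dict(disc1=(285,320),disc2=(360,320),disc3=(322,345),tab=(321,275),tabL=(304,260),tabR=(338,260),slope=(260,370),shoulderfront=(260,230),table=(150,300)).items(): print(k,X[v,u].round(4))
im=c["img"][230:370,250:400,::-1]; cv2.imwrite("pics/w1c.png",cv2.resize(im,None,fx=4.2,fy=4.2,interpolation=cv2.INTER_CUBIC))
E
```

```text
disc1 [0.6491 0.0093 0.2116]
disc2 [0.6421 0.0803 0.2141]
disc3 [0.6662 0.0461 0.2243]
tab [0.6035 0.0401 0.2024]
tabL [0.5916 0.0233 0.198 ]
tabR [0.5893 0.0549 0.1972]
slope [ 0.7142 -0.0149  0.2087]
shoulderfront [ 0.585  -0.0289  0.1304]
table [ 0.7575 -0.2358  0.0013]
```

View pics/w1c.png

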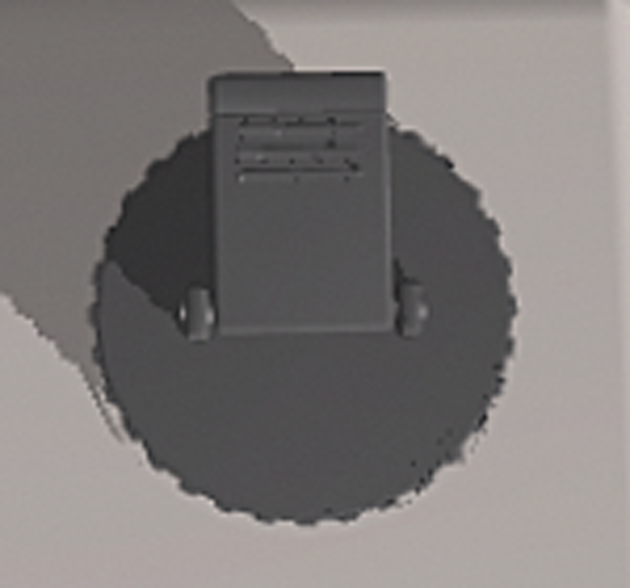

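```bash
cat > fit3.py <<'E'
from h import *
from scipy.optimize import least_squares
c=load("w1"); X=wcloud(c)
# disc plane fit in wrist depth (bottom half of disc)
m=np.zeros((480,640),np.uint8); cv2.ellipse(m,(322,325),(38,22),0,0,360,1,-1); P=X[m>0]
P=P[abs(P[:,2]-np.median(P[:,2]))<.03]
mu=P.mean(0); nn=np.linalg.svd(P-mu,full_matrices=False)[2][2]; nn*=np.sign(nn[2]); print("disc plane",mu.round(4),nn.round(4),len(P),"yaw",np.arctan2(-nn[1],-nn[0]))
sm=X[365:395,250:400].reshape(-1,3); s0=sm.mean(0); ns=np.linalg.svd(sm-s0,full_matrices=False)[2][2]; ns*=np.sign(ns[2]); print("slope",s0,ns)
yaw=.084; cy,sy=np.cos(yaw),np.sin(yaw)
n=np.array([-.5*cy,-.5*sy,.866]); ux=np.array([.866*cy,.866*sy,.5]); uy=np.array([-sy,cy,0])
K=np.array([[250,230]])
crop=np.array([(93,310),(517,305),(305,522),(160,465),(120,410),(225,508),(400,500),(480,430),(500,380),(125,210),(485,200),(430,135),(175,150)])
px=crop/4.2+K
o,D=wcloud(c,px); p0=mu
Q=o+D*(((p0-o)@n)/(D@n))[:,None]
a=np.c_[Q@ux,Q@uy]
r=least_squares(lambda z:np.hypot(a[:,0]-z[0],a[:,1]-z[1])-z[2],[*a.mean(0),.048],loss="soft_l1",f_scale=.001)
z=r.x; top=ux*z[0]+uy*z[1]+n*(p0@n); print("rad",z[2],"top centre",top.round(4),(r.fun*1e3).round(1))
print("cap_centre",(top-.006*n).round(4),"hinge",(top+.007*n).round(4))
# tab corners on plane disc top + 2.5+9 (folded) mm
for nm,cr in dict(endL=(212,73),endR=(386,72),kL=(200,315),kR=(411,310),bL=(216,330),bR=(393,326)).items():
    o,D=wcloud(c,[np.array(cr)/4.2+K[0]]); h=.0115 if nm[0]!="k" else .012
    q=(o+D*(((p0+h*n-o)@n)/(D@n))[:,None])[0]; print(nm,q.round(4),"rel cap",np.round([(q-top)@ux*1e3,(q-top)@uy*1e3],1))
E
python3 fit3.py
```

```text
disc plane [0.649  0.0448 0.2162] [-0.3545 -0.0356  0.9344] 2716 yaw 0.10009870353173408
slope [0.65425788 0.04668202 0.28936805] [0.79788165 0.06373819 0.599435  ]
rad 0.04799789806042336 top centre [0.6315 0.0442 0.2061] [ 0.4  0.   0.   0.2 -0.2  0.4  0.  -0.1 -1.2 -0.7  0.1  1.4 -0.4]
cap_centre [0.6345 0.0444 0.2009] hinge [0.628  0.0439 0.2122]
endL [0.5822 0.019  0.1898] rel cap [-52.5 -21. ]
endR [0.5788 0.0579 0.1898] rel cap [-52.6  18.1]
kL [0.629  0.0206 0.2174] rel cap [  1.8 -23.2]
kR [0.6243 0.0665 0.2169] rel cap [ 0.8 22.9]
bL [0.6317 0.0244 0.2186] rel cap [  5.  -19.7]
bR [0.6278 0.0629 0.2182] rel cap [ 4.3 18.9]
```

```bash
python3 go.py 0.5845 0.0395 0.196 3.23
```

```text
at [0.5588 0.0373 0.3399] [ 3.141e+00 -1.000e-03 -3.061e+00] w 0.0938 F [-0.4  1.2 -0.7] M [0.   0.01 0.03] q [ 0.    0.26  1.26  0.    1.62 -1.65] t 1.9
shift units [-5.180e-01  2.000e-03  2.879e+00] twist -0.055 (equal yaw pi/other)
```

```bash
python3 -m creep '[[[-0.2,0,0.5],0,0.7],[[-0.52,0,1],0,0.7],[[-0.52,0,1.5],0,0.7],[[-0.52,0,2],0,0.7],[[-0.52,0,2.3],0,0.7],[[-0.52,0,2.6],0,0.7],[[-0.52,0,2.88],0,0.7],[[-0.52,0,2.88],0,0.7],[[-0.52,0,2.88],0,0.7]]' 8; python3 wr.py w2
python3 - <<'E'
import cv2;im=cv2.imread("pics/w2.png")[200:400,170:470];cv2.imwrite("pics/w2c.png",cv2.resize(im,None,fx=2.66,fy=2.66,interpolation=cv2.INTER_CUBIC))
E
```

```text
time_s: 2.8
ee_pos: [0.5849, 0.0395, 0.1967]
eef_rot: [-3.142, 0.0, -3.06]
force: [0.3, -0.0, 0.2]
grip_width: 0.0658
[0.5849 0.0395 0.1967] [-3.1416e+00  4.0000e-04 -3.0602e+00]
```

View pics/w2.png

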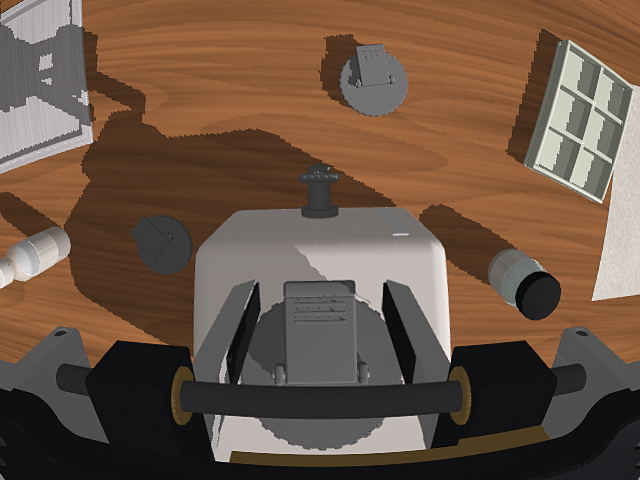

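Run:
```python
from station import vision
import cv2
im=vision.camera("side")["img"][140:310,280:450,::-1];cv2.imwrite("pics/s2c.png",cv2.resize(im,(600,600),interpolation=cv2.INTER_CUBIC))
```

```text
(no output)
```

View pics/s2c.png

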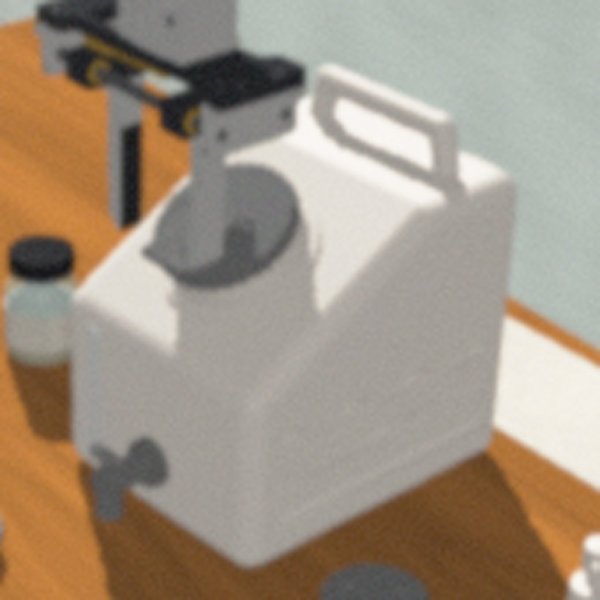

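```bash
python3 - <<'E'
from h import *
a,b=load("w1"),load("w2")
def tri(p,q):
    A=np.zeros((3,3));v=np.zeros(3)
    for c,x in((a,p),(b,q)):
        o,D=wcloud(c,[x]);d=D[0]/np.linalg.norm(D[0]);M=np.eye(3)-np.outer(d,d);A+=M;v+=M@o
    return np.linalg.solve(A,v)
for n,p,q in (("endL",(300.5,247.4),(285,282)),("endR",(341.9,247.1),(354,282)),("kL",(250+195/4.2,230+315/4.2),(281,374)),("kR",(250+414/4.2,230+310/4.2),(364,373)),("baseL",(250+216/4.2,230+330/4.2),(288,384)),("baseR",(250+393/4.2,230+326/4.2),(354,383))): print(n,tri(p,q).round(4))
E
python3 - <<'E'
import cv2;im=cv2.imread("pics/w2.png")[270:400,200:440];cv2.imwrite("pics/w2d.png",cv2.resize(im,None,fx=3.3,fy=3.3,interpolation=cv2.INTER_CUBIC))
E
```

```text
endL [0.5805 0.0192 0.1951]
endR [0.5774 0.0571 0.1946]
kL [0.6353 0.0196 0.2052]
kR [0.6291 0.0681 0.2072]
baseL [0.632  0.0247 0.2181]
baseR [0.6281 0.062  0.2181]
```

View pics/w2d.png

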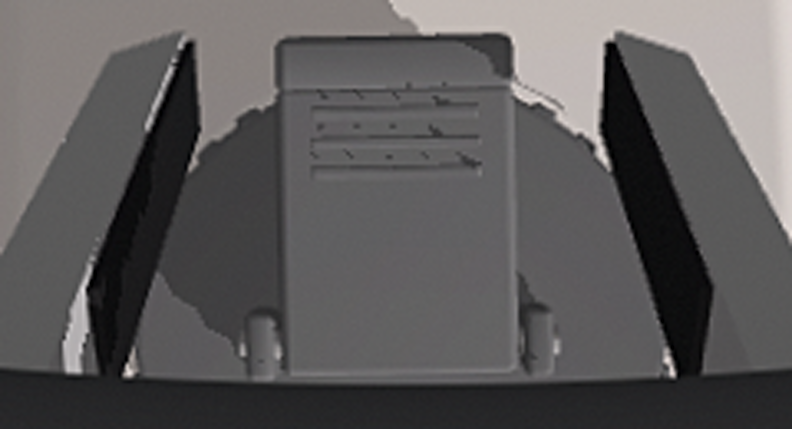

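```bash
python3 -m creep '[[[0.04,0,-0.06],0,0.7],[[0.04,0,-0.06],0,0.42],[[0.04,0,-0.06],0,0.35],[[0.04,0,-0.06],0,0.35],[[0.04,0,-0.06],0,0.35],[[0.04,0,-0.06],0,0.35]]' 15; python3 go.py 0.583 0.0395 0.2; python3 wr.py w3
```

```text
time_s: 3.5
ee_pos: [0.583, 0.0389, 0.1991]
eef_rot: [-3.142, -0.0, -3.061]
force: [0.5, -0.2, -0.5]
grip_width: 0.0331
at [0.583  0.0389 0.1991] [-3.142 -0.    -3.061] w 0.0331 F [ 0.5 -0.2 -0.5] M [ 0.04  0.03 -0.  ] q [ 0.    0.38  1.42 -0.    1.34 -1.65] t 3.5
shift units [-0.002  0.012 -0.018] twist 0 (equal yaw pi/other)
[0.583  0.0389 0.1991] [-3.1416e+00 -1.0000e-04 -3.0607e+00]
```

View pics/w3.png

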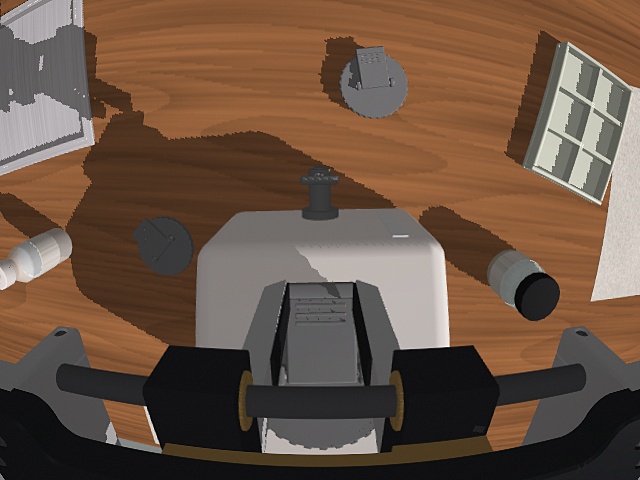

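Run:
```python
import cv2
from station import vision
im=cv2.imread("pics/w3.png")[270:400,230:410];cv2.imwrite("pics/w3d.png",cv2.resize(im,None,fx=4.4,fy=4.4,interpolation=cv2.INTER_CUBIC))
im=vision.camera("side")["img"][160:250,290:390,::-1];cv2.imwrite("pics/s3c.png",cv2.resize(im,None,fx=6.5,fy=6.5,interpolation=cv2.INTER_CUBIC))
```

```text
(no output)
```

View pics/w3d.png

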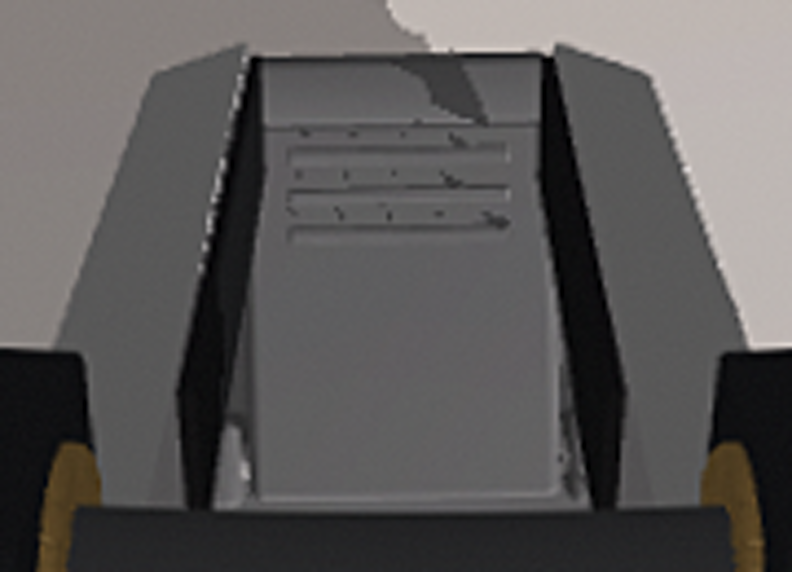

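View pics/s3c.png

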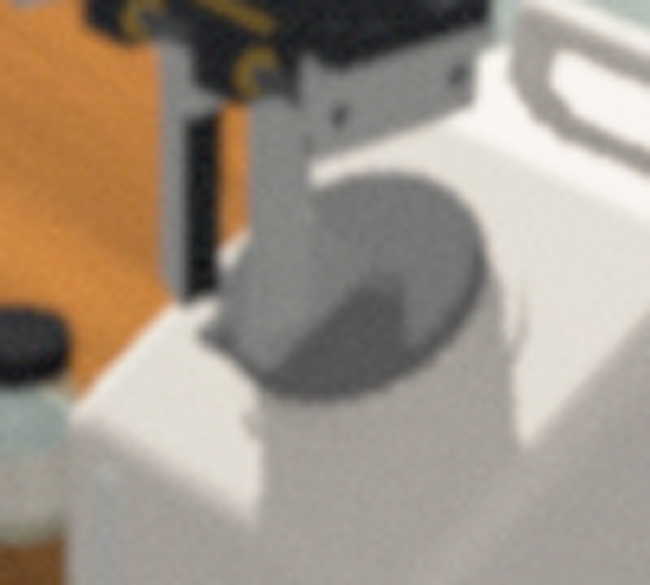

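```bash
cat >> h.py <<'E'
def wproj(c,pts,tool=False):
    f=240/np.tan(np.radians(c["vertical_fov"])/2); H=np.linalg.inv(c["hand_eye"])
    P=np.atleast_2d(pts).astype(float)
    if not tool: P=(P-c["ee"])@Rot.from_euler('xyz',c["rot"]).as_matrix()
    q=P@H[:3,:3].T+H[:3,3]; r=np.hypot(q[:,0],q[:,1]); a=np.arctan2(r,q[:,2])
    return np.c_[c["cx"]+f*a*q[:,0]/r,c["cy"]+f*a*q[:,1]/r]
E
python3 - <<'E'
from h import *
for n,w in (("w3",.0331),("w2",.0658)):
    c=load(n)
    for z in (.012,.019): print(n,z,wproj(c,[(.008,-w/2,z),(-.008,-w/2,z),(.008,w/2,z),(-.008,w/2,z)],True).round(1).tolist())
c=load("w3"); print("depth px", [ (p,wcloud(c)[p[1],p[0]].round(4).tolist()) for p in ((320,292),(320,330),(292,292),(288,330),(280,300),(300,300))])
E
```

```text
w3 0.012 [[292.3, 271.6], [293.0, 297.1], [350.7, 271.7], [349.8, 297.2]]
w3 0.019 [[293.1, 267.2], [293.8, 292.1], [349.8, 267.3], [349.0, 292.2]]
w2 0.012 [[263.7, 271.4], [265.2, 296.8], [379.1, 271.5], [377.6, 296.9]]
w2 0.019 [[265.4, 267.1], [266.8, 291.8], [377.4, 267.2], [375.9, 291.9]]
depth px [((320, 292), [0.5841, 0.0382, 0.1947]), ((320, 330), [0.6029, 0.0397, 0.2043]), ((292, 292), [0.5857, 0.0226, 0.1941]), ((288, 330), [0.6056, 0.022, 0.2025]), ((280, 300), [0.5743, 0.0189, 0.2286]), ((300, 300), [0.5894, 0.0274, 0.1961])]
```

Run:
```python
from h import *
for n in ("w2","w3"):
    c=load(n);X=wcloud(c);M=Rot.from_euler('xyz',c["rot"]).as_matrix();T=(X-c["ee"])@M
    pts={"w2":((246,284),(250,283),(240,290),(258,288),(259,295),(387,290),(400,285)),"w3":((275,284),(270,287),(265,300),(286,290),(287,300),(370,284),(360,290))}[n]
    for p in pts: print(n,p,"tool",T[p[1],p[0]].round(4),"world",X[p[1],p[0]].round(4))
```

```text
w2 (246, 284) tool [ 0.0094 -0.0391 -0.0095] world [ 5.788e-01 -2.000e-04  2.062e-01]
w2 (250, 283) tool [ 0.0103 -0.0368 -0.0101] world [0.5777 0.002  0.2068]
w2 (240, 290) tool [ 0.01   -0.0404 -0.0185] world [ 0.5782 -0.0015  0.2152]
w2 (258, 288) tool [ 0.0066 -0.0331 -0.008 ] world [0.5811 0.006  0.2047]
w2 (259, 295) tool [ 0.0016 -0.0332 -0.0061] world [0.586  0.0063 0.2028]
w2 (387, 290) tool [ 0.0089  0.0328 -0.0157] world [0.5733 0.0714 0.2124]
w2 (400, 285) tool [ 0.0097  0.0402 -0.0115] world [0.5719 0.0788 0.2082]
w3 (275, 284) tool [ 0.0099 -0.0238 -0.0101] world [0.575  0.0144 0.2092]
w3 (270, 287) tool [ 0.0101 -0.0258 -0.0145] world [0.575  0.0124 0.2136]
w3 (265, 300) tool [ 0.0096 -0.0264 -0.0284] world [0.5755 0.0118 0.2275]
w3 (286, 290) tool [ 0.009  -0.0177 -0.0154] world [0.5755 0.0205 0.2145]
w3 (287, 300) tool [ 0.0058 -0.0169 -0.0202] world [0.5786 0.0216 0.2193]
w3 (370, 284) tool [ 0.0099  0.0248 -0.0101] world [0.5711 0.0628 0.2092]
w3 (360, 290) tool [ 0.0102  0.0188 -0.0181] world [0.5712 0.0568 0.2172]
```

Run:
```python
from h import *
from station import vision
c=vision.camera("side"); np.savez("pics/side3.npz",**c); X=cloud(c)
for u,v in ((318,204),(317,198),(321,200),(331,205),(332,210),(332,214),(334,218),(324,209)): print((u,v),X[v,u].round(4))
f=240/np.tan(np.radians(c["vertical_fov"])/2);E=np.linalg.inv(c["extrinsics"])
for z in (.180,.199,.207):
  for w in ([.575,.0589-.001,z],[.578,.0225,z],[.578,.0225-.0125,z]):
    p=E[:3,:3]@w+E[:3,3]; print(w,(c["cx"]+f*p[0]/p[2]).round(1),(c["cy"]+f*p[1]/p[2]).round(1))
```

```text
(318, 204) [0.572  0.0572 0.2074]
(317, 198) [0.57   0.0581 0.2223]
(321, 200) [0.5782 0.0546 0.2166]
(331, 205) [0.5755 0.0122 0.2233]
(332, 210) [0.5772 0.0106 0.2114]
(332, 214) [0.5898 0.0283 0.19  ]
(334, 218) [0.592  0.0235 0.1816]
(324, 209) [0.5873 0.0559 0.1911]
[0.575, 0.0579, 0.18] 318.9 214.5
[0.578, 0.0225, 0.18] 329.0 220.5
[0.578, 0.009999999999999998, 0.18] 332.3 222.8
[0.575, 0.0579, 0.199] 318.9 206.9
[0.578, 0.0225, 0.199] 329.1 212.8
[0.578, 0.009999999999999998, 0.199] 332.4 215.1
[0.575, 0.0579, 0.207] 318.9 203.7
[0.578, 0.0225, 0.207] 329.2 209.6
[0.578, 0.009999999999999998, 0.207] 332.4 211.8
```

The wrist depth and the side camera agree that the fingertips are at z≈0.207 while the reported TCP is 0.199. So the real tips sit about 8 mm behind the reported TCP, not 19 mm ahead of it, and the fingers closed above the tab at 33 mm without touching it. I'll correct by that 27 mm: reopen, go down and grip again.

```bash
python3 -m creep '[[[0.04,0,0],0,0.7],[[0.04,0,0],0,0.7],[[0.04,0,0],0,0.7],[[0.04,0,0.2],0,0.7],[[0.04,0,0.4],0,0.7],[[0.04,0,0.52],0,0.7],[[0.04,0,0.52],0,0.7],[[0.04,0,0.52],0,0.7]]' 12; python3 wr.py w4
python3 - <<'E'
from h import *
from station import vision
c=load("w4");im=c["img"][270:400,200:440,::-1];cv2.imwrite("pics/w4d.png",cv2.resize(im,None,fx=3.3,fy=3.3,interpolation=cv2.INTER_CUBIC))
im=vision.camera("side")["img"][160:250,290:390,::-1];cv2.imwrite("pics/s4c.png",cv2.resize(im,None,fx=6,fy=6,interpolation=cv2.INTER_CUBIC))
E
```

```text
time_s: 4.45
ee_pos: [0.581, 0.0388, 0.1731]
eef_rot: [3.142, -0.0, -3.061]
force: [-0.8, -0.6, 0.2]
grip_width: 0.0656
[0.581  0.0388 0.1731] [ 3.1416e+00 -2.0000e-04 -3.0607e+00]
```

View pics/w4d.png

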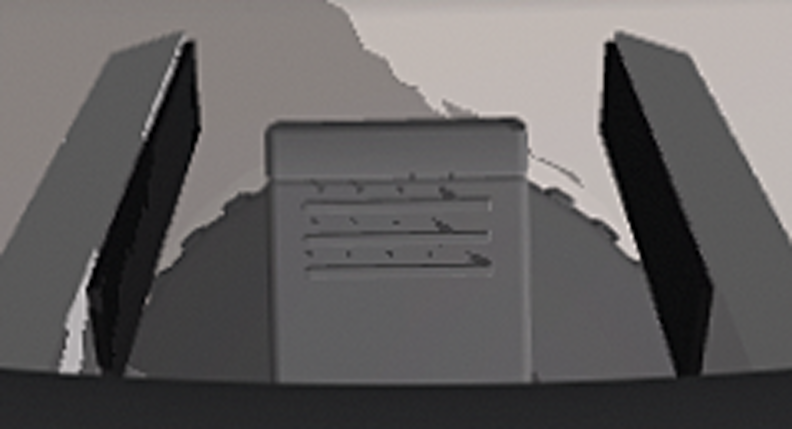

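View pics/s4c.png

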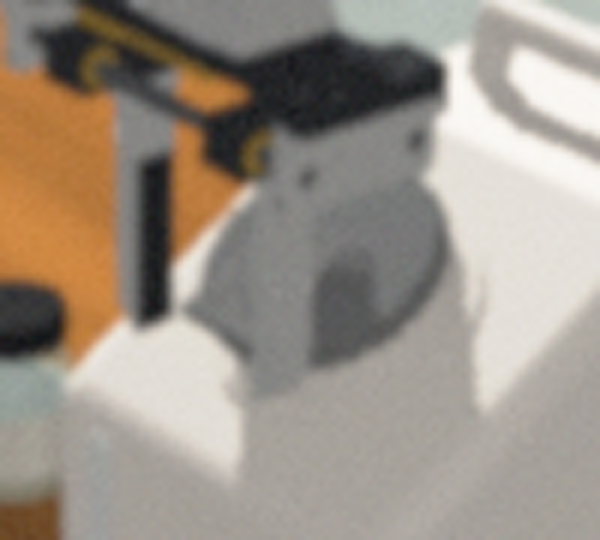

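The fingers now hang beside the lip, with their tips below it: in the side crop the tip is at (275,390) and the lip edge at (195,305). Closing now.

```bash
python3 -m creep '[[[0,0,0],0,0.5],[[0,0,0],0,0.4],[[0,0,0],0,0.35],[[0,0,0],0,0.35],[[0,0,0],0,0.35],[[0,0,0],0,0.35]]' 12; python3 go.py 0.583 0.0395 0.2
```

```text
time_s: 5.15
ee_pos: [0.5809, 0.0387, 0.1732]
eef_rot: [-3.142, 0.0, -3.061]
force: [-0.7, -0.2, 0.9]
grip_width: 0.0396
at [0.5809 0.0387 0.1732] [-3.142  0.    -3.061] w 0.0396 F [-0.7 -0.2  0.9] M [-0.09  0.14 -0.03] q [ 0.    0.4   1.46 -0.    1.28 -1.65] t 5.15
shift units [-0.042  0.013 -0.536] twist 0 (equal yaw pi/other)
```

```bash
python3 -m creep '[[[0.03,0,-0.08],0,0.35],[[0.06,0,-0.16],0,0.35],[[0.08,0,-0.24],0,0.35],[[0.09,0,-0.32],0,0.35],[[0.09,0,-0.41],0,0.35],[[0.09,0,-0.49],0,0.35],[[0.06,0,-0.65],0,0.35],[[0.03,0,-0.73],0,0.35],[[0,0,-0.81],0,0.35]]' 12; python3 go.py 0.583 0.0395 0.2; python3 wr.py w5
```

```text
time_s: 6.05
ee_pos: [0.581, 0.0388, 0.2141]
eef_rot: [3.142, -0.0, -3.061]
force: [-1.1, -0.8, -1.6]
grip_width: 0.0396
at [0.581  0.0388 0.2141] [ 3.142 -0.    -3.061] w 0.0396 F [-1.1 -0.8 -1.6] M [-0.    0.33 -0.01] q [ 0.    0.36  1.41  0.    1.37 -1.65] t 6.05
shift units [-0.041  0.01   0.281] twist 0 (equal yaw pi/other)
[0.581  0.0388 0.2141] [ 3.1415e+00 -2.0000e-04 -3.0607e+00]
```

View pics/w5.png

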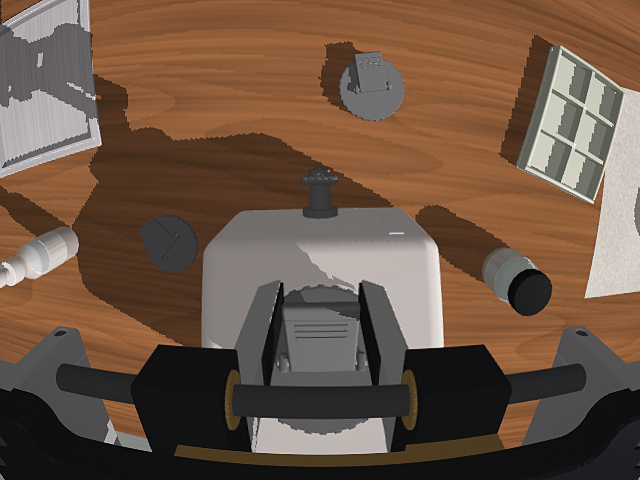

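```bash
python3 -m creep '[[[-0.04,0,-0.08],0,0.35],[[-0.08,0,-0.14],0,0.35],[[-0.13,0,-0.21],0,0.35],[[-0.19,0,-0.27],0,0.35],[[-0.25,0,-0.33],0,0.35],[[-0.32,0,-0.38],0,0.35],[[-0.37,0,-0.41],0,0.35],[[-0.42,0,-0.44],0,0.35],[[-0.42,0,-0.44],0,0.35],[[-0.42,0,-0.44],0,0.35]]' 12; python3 go.py 0.583 0.0395 0.2; python3 wr.py w6;python3 - <<'E'
from h import *
from station import vision
im=vision.camera("side")["img"][150:250,290:390,::-1];cv2.imwrite("pics/s6c.png",cv2.resize(im,None,fx=6,fy=6,interpolation=cv2.INTER_CUBIC))
E
```

```text
time_s: 7.1
ee_pos: [0.602, 0.0405, 0.2359]
eef_rot: [3.142, 0.001, -3.061]
force: [-3.4, 0.7, 2.6]
grip_width: 0.0396
at [0.602  0.0405 0.2359] [ 3.142e+00  1.000e-03 -3.061e+00] w 0.0396 F [-3.4  0.7  2.6] M [0.25 0.64 0.02] q [ 0.01  0.4   1.31  0.    1.43 -1.65] t 7.1
shift units [0.381 0.011 0.718] twist 0 (equal yaw pi/other)
[0.602  0.0405 0.2359] [ 3.1416e+00  7.0000e-04 -3.0607e+00]
```

View pics/w6.png

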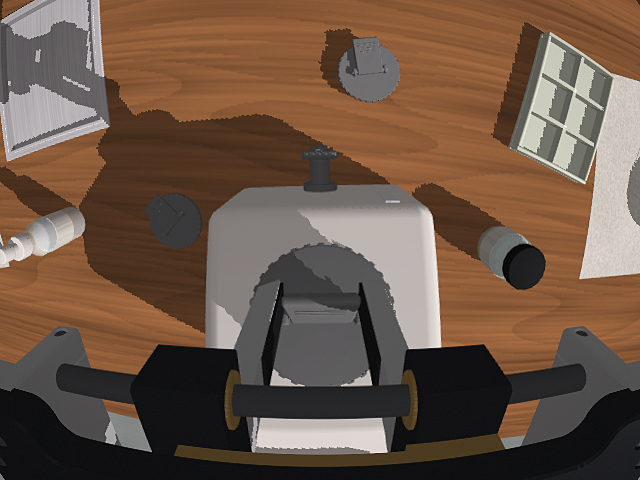

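View pics/s6c.png

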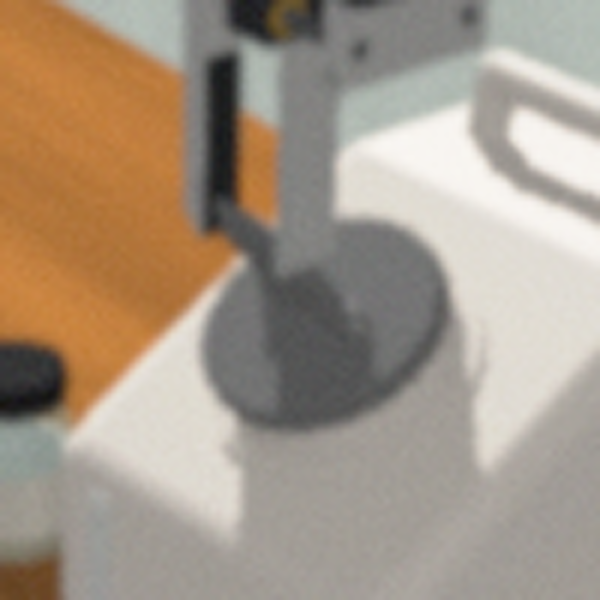

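```bash
python3 -m creep '[[[0,0,0],0,0.6],[[0,0,0],0,0.7],[[0,0,0],0,0.7],[[0,0,-0.4],0,0.7],[[0,0,-0.9],0,0.7],[[0,0,-1.4],0,0.7],[[0,0,-1.4],1,0.7],[[0,0,-1.4],2,0.7],[[0,0,-1.4],3,0.7],[[0,0,-1.4],4,0.7],[[0,0,-1.4],4,0.7]]'; python3 wr.py w7
```

```text
time_s: 8.3
ee_pos: [0.602, 0.0404, 0.3056]
eef_rot: [3.142, 0.0, 2.662]
force: [-0.7, -0.8, 0.1]
grip_width: 0.0659
[0.602  0.0404 0.3056] [3.1416e+00 1.0000e-04 2.6616e+00]
```

View pics/w7.png

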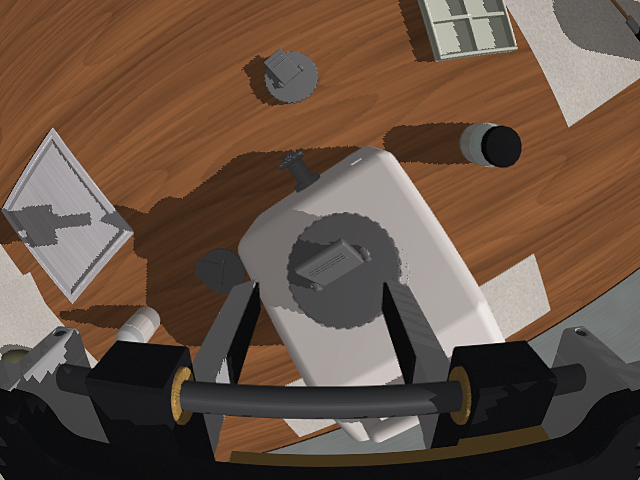

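Run:
```python
from h import *
from station import vision
for n,b in (("top",(250,120,360,240)),("side",(290,150,390,250))):
    c=vision.camera(n);np.savez(f"pics/{n}7.npz",**c); im=c["img"][b[1]:b[3],b[0]:b[2],::-1];cv2.imwrite(f"pics/{n}7c.png",cv2.resize(im,None,fx=5,fy=5,interpolation=cv2.INTER_CUBIC))
a=cv2.imread("pics/top7c.png");b=cv2.imread("pics/side7c.png");h=min(a.shape[0],b.shape[0]);cv2.imwrite("pics/ts7.png",cv2.resize(np.hstack([a[:h],b[:h]]),None,fx=.75,fy=.75))
```

```text
(no output)
```

View pics/ts7.png

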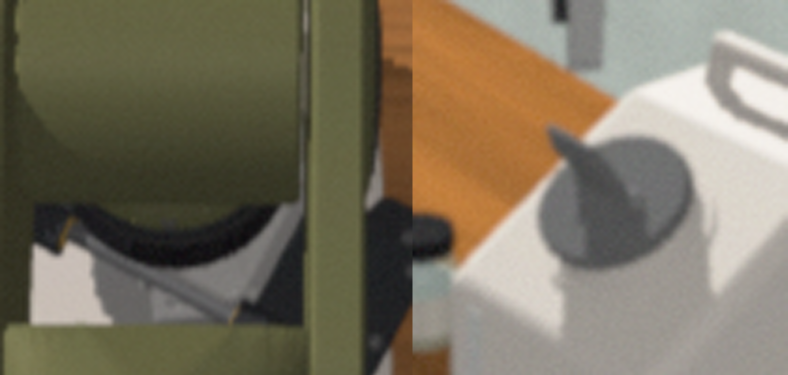

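```bash
cat > tabfit.py <<'E'
from h import *
import sys
def run(c,X,name):
    n=np.array([-.5*np.cos(.084),-.5*np.sin(.084),.866]); ux=np.array([.866*np.cos(.084),.866*np.sin(.084),.5]); uy=np.cross(n,ux)
    T0=np.array([.632,.0432,.2052])
    R=(X-T0); a,b,h=R@ux,R@uy,R@n
    m=(h>.012)&(h<.075)&(abs(a)<.035)&(abs(b)<.03)&(c["depth"]>0)
    I=c["img"].astype(int); m&=(I.max(2)-I.min(2)<30)
    P=np.c_[a[m],b[m],h[m]]*1e3
    print(name,len(P))
    for lo in range(10,75,8):
        q=P[(P[:,2]>=lo)&(P[:,2]<lo+8)]
        if len(q)>8: print(lo,len(q),"a med %.1f [%.1f %.1f]"%(np.median(q[:,0]),*np.percentile(q[:,0],[5,95])),"b mid %.1f [%.1f %.1f]"%(np.percentile(q[:,1],[3,97]).mean(),*np.percentile(q[:,1],[3,97])))
for a in sys.argv[1:]:
    c=load(a); run(c,wcloud(c) if a[0]=="w" else cloud(c),a)
E
python3 tabfit.py w7 side7
```

```text
w7 1666
10 142 a med 3.2 [-1.1 4.0] b mid 2.4 [-18.5 23.2]
18 168 a med 2.3 [1.3 3.1] b mid 0.9 [-17.5 19.3]
26 186 a med 1.2 [0.1 2.0] b mid 0.7 [-18.2 19.6]
34 181 a med 0.4 [-1.9 1.3] b mid 0.7 [-18.2 19.6]
42 270 a med -0.8 [-2.6 0.4] b mid 0.6 [-18.1 19.3]
50 261 a med -2.2 [-5.2 -1.3] b mid 0.3 [-18.3 18.9]
58 458 a med -5.1 [-7.8 -2.8] b mid -0.4 [-18.6 17.8]
side7 156
10 17 a med -9.1 [-11.0 -2.7] b mid -2.6 [-23.2 18.1]
18 22 a med -9.9 [-11.4 -3.0] b mid -4.0 [-22.2 14.2]
26 19 a med -11.8 [-13.0 -5.0] b mid -1.8 [-21.0 17.4]
34 23 a med -12.0 [-14.0 -6.2] b mid -6.5 [-21.1 8.1]
42 29 a med -12.6 [-14.6 -7.6] b mid -5.7 [-20.3 9.0]
50 39 a med -11.3 [-15.1 -7.6] b mid -3.2 [-19.1 12.8]
```

```bash
python3 -m creep '[[[0,0,0],1,0.6],[[0,0,0],2,0.6],[[0,0,0],3,0.6],[[0,0,0],4,0.6],[[0,0,0],5,0.6],[[0,0,0],6,0.6],[[0,0,0],7,0.6],[[0,0,0],7.15,0.6],[[0,0,0],7.15,0.6]]' 10; python3 go.py 0.606 0.042 0.222 1.66; python3 wr.py w8; python3 tabfit.py w8
```

```text
time_s: 9.35
ee_pos: [0.6019, 0.0404, 0.3056]
eef_rot: [-3.142, 0.0, 1.67]
force: [0.8, -0.4, 0.0]
grip_width: 0.0564
at [0.6019 0.0404 0.3056] [-3.142  0.     1.67 ] w 0.0564 F [ 0.8 -0.4  0. ] M [-0.03  0.08 -0.02] q [ 0.01  0.37  1.19 -0.    1.58 -0.09] t 9.35
shift units [0.023 0.085 1.673] twist 0.072 (equal yaw pi/other)
[0.6019 0.0404 0.3056] [-3.1416  0.      1.6701]
w8 2486
10 210 a med 3.4 [1.2 4.0] b mid 0.7 [-18.1 19.5]
18 337 a med 2.4 [-0.1 3.4] b mid 0.8 [-17.8 19.5]
26 323 a med 1.2 [-1.4 2.0] b mid 0.8 [-17.8 19.4]
34 344 a med 0.3 [-2.4 1.5] b mid 0.4 [-18.6 19.4]
42 417 a med -0.8 [-4.4 0.4] b mid 0.6 [-18.2 19.5]
50 436 a med -2.2 [-4.6 -1.2] b mid 0.4 [-18.0 18.8]
58 419 a med -4.8 [-8.0 -2.6] b mid -0.2 [-18.2 17.8]
```

View pics/w8.png

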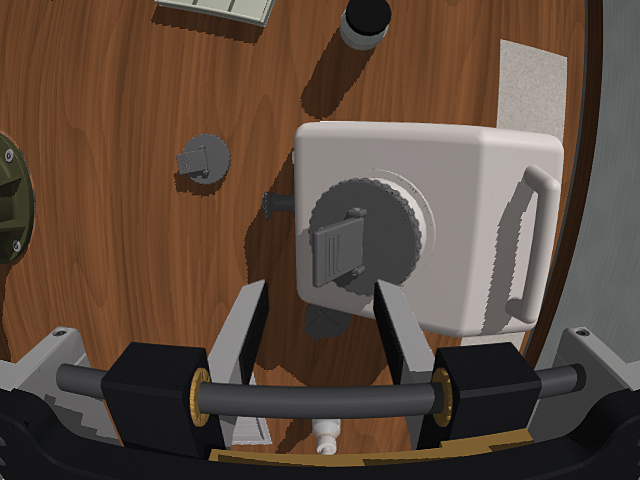

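```bash
python3 -m creep '[[[0.02,0.09,0.4],0,0.6],[[0.02,0.09,0.8],0,0.6],[[0.02,0.09,1.1],0,0.6],[[0.02,0.09,1.4],0,0.6],[[0.02,0.09,1.67],0,0.6],[[0.02,0.09,1.67],0,0.6],[[0.02,0.09,1.67],0,0.6]]' 10; python3 wr.py w9; python3 go.py 0.606 0.042 0.222 1.66
python3 - <<'E'
from h import *
from station import vision
im=vision.camera("side")["img"][150:250,290:390,::-1];cv2.imwrite("pics/s9c.png",cv2.resize(im,None,fx=5.5,fy=5.5,interpolation=cv2.INTER_CUBIC))
E
```

```text
time_s: 10.1
ee_pos: [0.6064, 0.0419, 0.2226]
eef_rot: [3.141, 0.0, 1.667]
force: [0.5, 0.6, -0.3]
grip_width: 0.0565
[0.6064 0.0419 0.2226] [3.1414e+00 1.0000e-04 1.6668e+00]
at [0.6066 0.0419 0.223 ] [3.141 0.    1.666] w 0.0562 F [-0.4 -0.2 -0.5] M [-0.03  0.03 -0.02] q [ 0.01  0.42  1.32  0.    1.41 -0.09] t 10.15
shift units [ 0.004 -0.011  0.02 ] twist 0.046 (equal yaw pi/other)
```

View pics/w9.png

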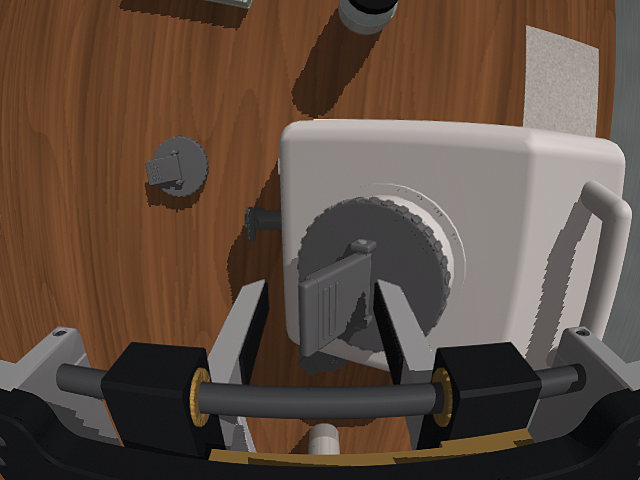

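View pics/s9c.png

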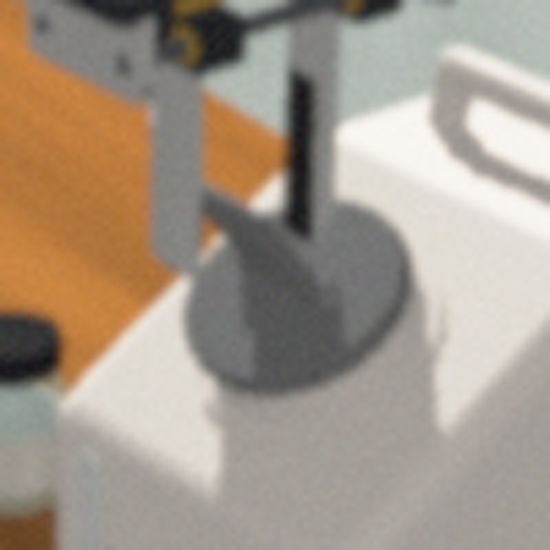

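Both fingers straddle the tab faces, and the tab appears between them at about (215,205)–(300,260) in the side crop. I'll close gently first to check the forces.

```bash
python3 -m creep '[[[0,0,0],0,0.3],[[0,0,0],0,0.2],[[0,0,0],0,0.1],[[0,0,0],0,0.1],[[0,0,0],0,0],[[0,0,0],0,0]]' 12; python3 go.py 0.606 0.042 0.222 1.66; python3 -m creep '[[[0,0,0],0,0],[[0,0,0],0,0],[[0,0,0],0,0]]' 30; python3 go.py 0.606 0.042 0.222 1.66
```

```text
time_s: 10.8
ee_pos: [0.6068, 0.0419, 0.2232]
eef_rot: [3.139, 0.0, 1.666]
force: [1.1, 0.2, 6.3]
grip_width: 0.0236
at [0.6068 0.0419 0.2232] [3.139 0.    1.666] w 0.0236 F [1.1 0.2 6.3] M [-0.02 -0.26  0.02] q [ 0.01  0.42  1.32  0.    1.41 -0.09] t 10.8
shift units [ 0.004 -0.015  0.025] twist 0.04 (equal yaw pi/other)
time_s: 11.1
ee_pos: [0.6081, 0.042, 0.225]
eef_rot: [3.134, 0.001, 1.666]
force: [5.6, 0.4, 13.6]
grip_width: 0.0198
at [0.6081 0.042  0.225 ] [3.134e+00 1.000e-03 1.666e+00] w 0.0198 F [ 5.6  0.4 13.6] M [ 0.08 -1.51 -0.04] q [ 0.01  0.41  1.31  0.    1.41 -0.09] t 11.1
shift units [ 0.005 -0.042  0.06 ] twist 0.041 (equal yaw pi/other)
```

```bash
python3 -m creep '[[[0,0,0],-0.6,0],[[0,0,0],-1.2,0],[[0,0,0],-1.8,0],[[0,0,0],-2.4,0],[[0,0,0],-3,0],[[0,0,0],-3,0]]' 35; python3 go.py 0.606 0.042 0.222 1.66; python3 wr.py w10
```

```text
time_s: 11.7
ee_pos: [0.6094, 0.0422, 0.2264]
eef_rot: [3.13, 0.005, 2.087]
force: [11.2, 3.1, 18.8]
grip_width: 0.0185
at [0.6094 0.0422 0.2264] [3.13  0.005 2.087] w 0.0185 F [11.2  3.1 18.8] M [ 0.84 -3.09 -0.47] q [ 0.01  0.41  1.31  0.    1.4  -0.51] t 11.7
shift units [ 0.03  -0.063  0.088] twist 3.057 (equal yaw pi/other)
[0.6094 0.0422 0.2264] [3.1301 0.0052 2.0869]
```

View pics/w10.png

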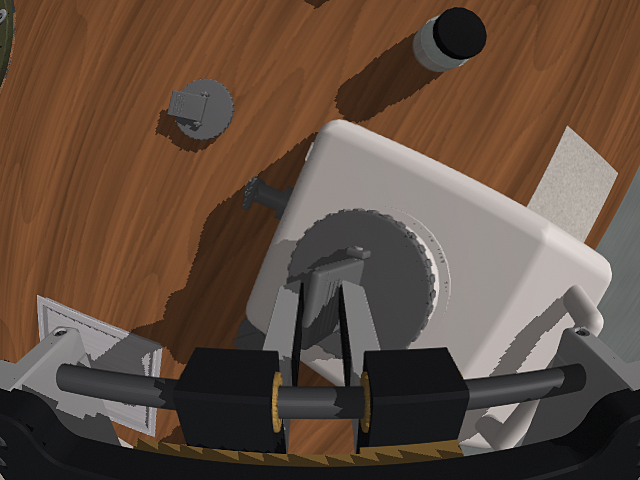

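Run:
```python
from h import *
from station import vision
c=load("w10");im=c["img"][190:390,250:460,::-1];cv2.imwrite("pics/w10d.png",cv2.resize(im,None,fx=3,fy=3,interpolation=cv2.INTER_CUBIC))
im=vision.camera("side")["img"][150:250,290:390,::-1];cv2.imwrite("pics/s10c.png",cv2.resize(im,None,fx=5.5,fy=5.5,interpolation=cv2.INTER_CUBIC))
```

```text
(no output)
```

View pics/w10d.png

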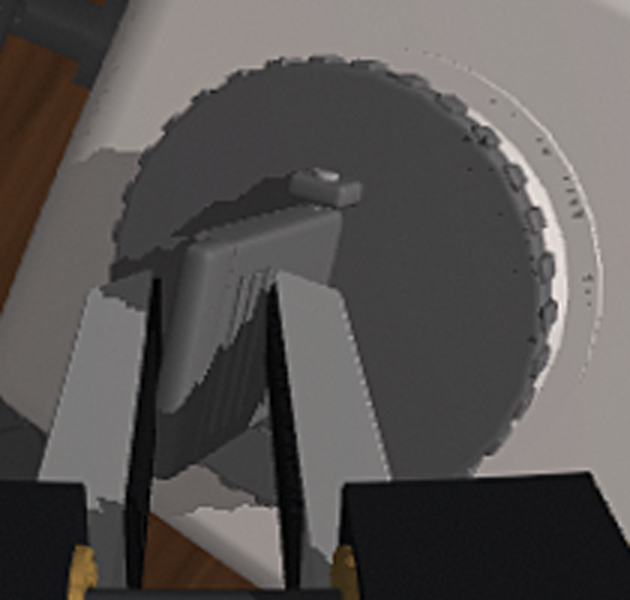

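View pics/s10c.png

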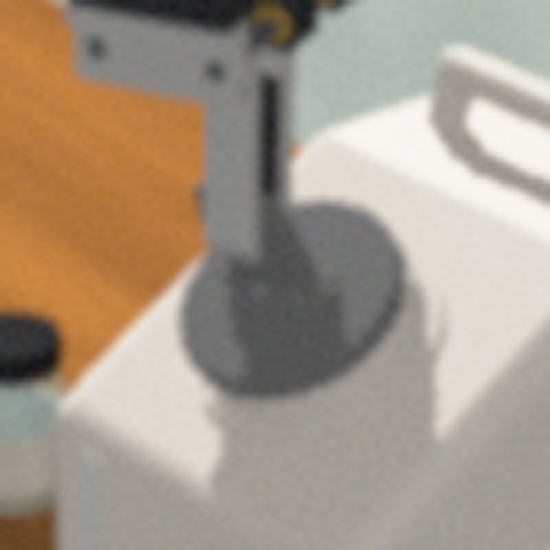

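```bash
cat > ang.py <<'E'
# angle of visible knuckle about cap axis; usage: ang.py wname u v   (h above disc 8mm); also disc mean plane check
from h import *
import sys
c=load(sys.argv[1]); px=(float(sys.argv[2]),float(sys.argv[3])); s=float(sys.argv[4]) if len(sys.argv)>4 else 1
n=np.array([-.5*np.cos(.084),-.5*np.sin(.084),.866]); ux=np.array([.866*np.cos(.084),.866*np.sin(.084),.5]); uy=np.cross(n,ux)
T0=np.array([.632,.0435,.2052]); o,D=wcloud(c,[px]); q=o+D[0]*((T0+.010*n-o)@n)/(D[0]@n); r=q-T0
a,b=r@ux,r@uy; print("a,b mm",(a*1e3).round(1),(b*1e3).round(1),"theta from +y knuckle deg",np.degrees(np.arctan2(-a*s,b*s)).round(1))
E
python3 ang.py w10 358 251; python3 ang.py w9 363 243; python3 ang.py w9 368 310 -1
```

```text
a,b mm -7.2 25.8 theta from +y knuckle deg 15.7
a,b mm 1.7 26.1 theta from +y knuckle deg -3.8
a,b mm 7.1 -13.2 theta from +y knuckle deg 28.5
```

```bash
python3 -m creep '[[[0,0,-0.03],-0.7,0],[[0,0,-0.05],-1.4,0],[[0,0,-0.05],-2.1,0],[[0,0,-0.05],-2.8,0],[[0,0,-0.05],-3.5,0],[[0,0,-0.05],-3.5,0]]' 40; python3 go.py 0.606 0.042 0.222 1.66; python3 wr.py w11
python3 - <<'E'
from h import *
c=load("w11");im=c["img"][190:390,250:460,::-1];cv2.imwrite("pics/w11d.png",cv2.resize(im,None,fx=3,fy=3,interpolation=cv2.INTER_CUBIC))
E
```

```text
time_s: 12.4
ee_pos: [0.6076, 0.0427, 0.2277]
eef_rot: [3.137, 0.004, 2.577]
force: [0.3, 4.9, 16.3]
grip_width: 0.0128
at [0.6076 0.0427 0.2277] [3.137 0.004 2.577] w 0.0128 F [ 0.3  4.9 16.3] M [ 1.35 -0.67 -0.19] q [ 0.01  0.41  1.31  0.    1.41 -1.  ] t 12.4
shift units [ 0.019 -0.029  0.113] twist 6.567 (equal yaw pi/other)
[0.6076 0.0427 0.2277] [3.1368 0.0044 2.5769]
```

View pics/w11d.png

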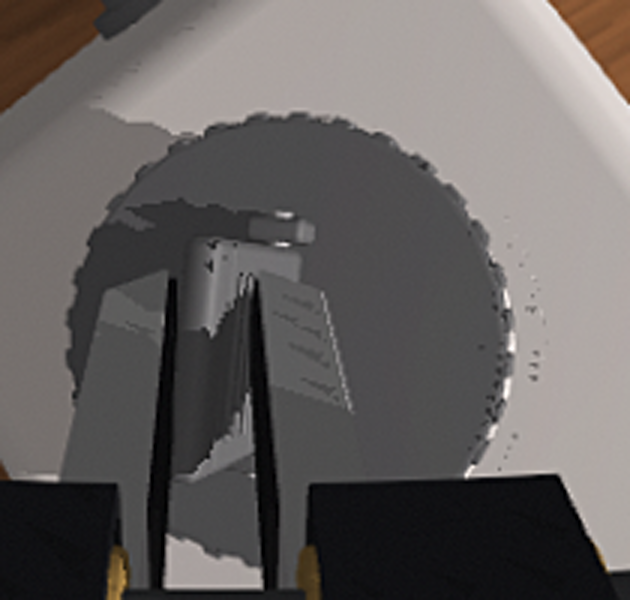

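```bash
python3 -m creep '[[[0,0,-0.04],-0.8,0],[[0,0,-0.06],-1.6,0],[[0,0,-0.06],-2.4,0],[[0,0,-0.06],-3.2,0],[[0,0,-0.06],-4,0],[[0,0,-0.06],-4.8,0],[[0,0,-0.06],-4.8,0]]' 40; python3 go.py 0.606 0.042 0.222 1.66; python3 wr.py w12
python3 - <<'E'
from h import *
c=load("w12");im=c["img"][190:390,250:460,::-1];cv2.imwrite("pics/w12d.png",cv2.resize(im,None,fx=3,fy=3,interpolation=cv2.INTER_CUBIC))
E
```

```text
time_s: 13.15
ee_pos: [0.6064, 0.0415, 0.2285]
eef_rot: [-3.141, 0.001, -3.037]
force: [-1.8, -1.4, 6.9]
grip_width: 0.0086
at [0.6064 0.0415 0.2285] [-3.141e+00  1.000e-03 -3.037e+00] w 0.0086 F [-1.8 -1.4  6.9] M [-0.35  0.15  0.06] q [ 0.01  0.41  1.31 -0.    1.42 -1.67] t 13.15
shift units [0.008 0.01  0.131] twist 11.362 (equal yaw pi/other)
[0.6064 0.0415 0.2285] [-3.1409e+00  1.1000e-03 -3.0367e+00]
```

View pics/w12d.png

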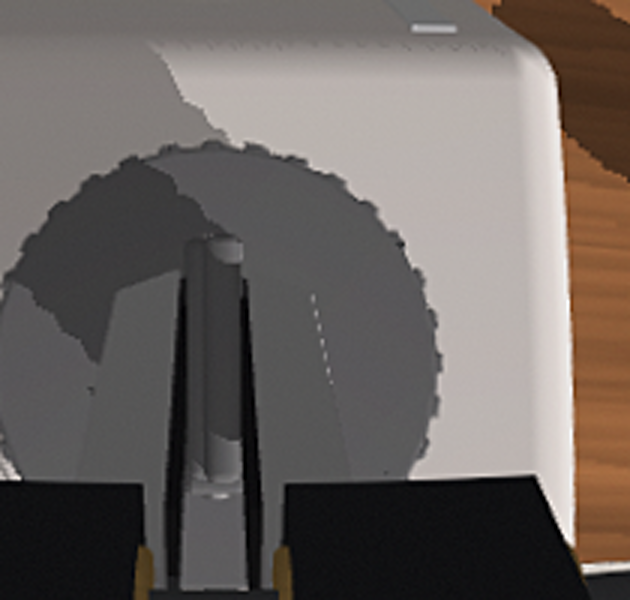

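```bash
python3 -m creep '[[[0,0,0],-0.7,0],[[0,0,0],-1.4,0],[[0,0,0],-2.1,0],[[0,0,0],-2.8,0],[[0,0,0],-2.8,0]]' 40; python3 go.py 0.606 0.042 0.222 1.66;  python3 -m creep '[[[0,0,0],-0.4,0],[[0,0,0],-0.7,0],[[0,0,0],-0.7,0]]' 40; python3 go.py 0.606 0.042 0.222 1.66
```

```text
time_s: 13.7
ee_pos: [0.6075, 0.0394, 0.2298]
eef_rot: [-3.136, 0.003, -2.649]
force: [1.5, -13.8, 12.1]
grip_width: 0.01
at [0.6075 0.0394 0.2298] [-3.136e+00  3.000e-03 -2.649e+00] w 0.01 F [  1.5 -13.8  12.1] M [-2.88 -0.75 -0.72] q [ 0.01  0.41  1.31 -0.    1.42 -2.06] t 13.7
shift units [0.002 0.061 0.155] twist 14.138 (equal yaw pi/other)
time_s: 14.0
ee_pos: [0.6075, 0.039, 0.23]
eef_rot: [-3.135, 0.002, -2.554]
force: [2.2, -15.4, 14.5]
grip_width: 0.0109
at [0.6075 0.039  0.23  ] [-3.135e+00  2.000e-03 -2.554e+00] w 0.0109 F [  2.2 -15.4  14.5] M [-3.26 -0.59 -0.86] q [ 0.01  0.41  1.31 -0.    1.42 -2.15] t 14.0
shift units [-0.008  0.067  0.16 ] twist 14.821 (equal yaw pi/other)
```

```bash
python3 wr.py w13
python3 - <<'E'
from h import *
from station import vision
c=load("w13");im=c["img"][190:390,250:460,::-1];cv2.imwrite("pics/w13d.png",cv2.resize(im,None,fx=3,fy=3,interpolation=cv2.INTER_CUBIC))
im=vision.camera("side")["img"][150:250,290:390,::-1];cv2.imwrite("pics/s13c.png",cv2.resize(im,None,fx=5.5,fy=5.5,interpolation=cv2.INTER_CUBIC))
E
```

```text
[0.6075 0.039  0.23  ] [-3.1351e+00  1.9000e-03 -2.5538e+00]
```

View pics/w13d.png

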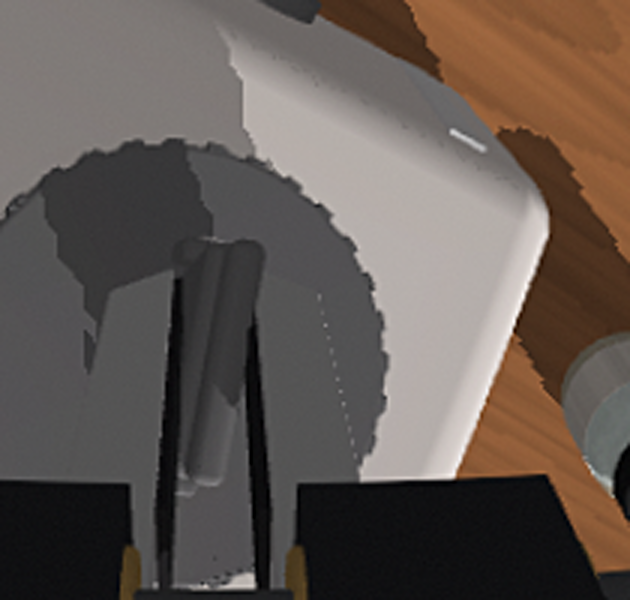

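View pics/s13c.png

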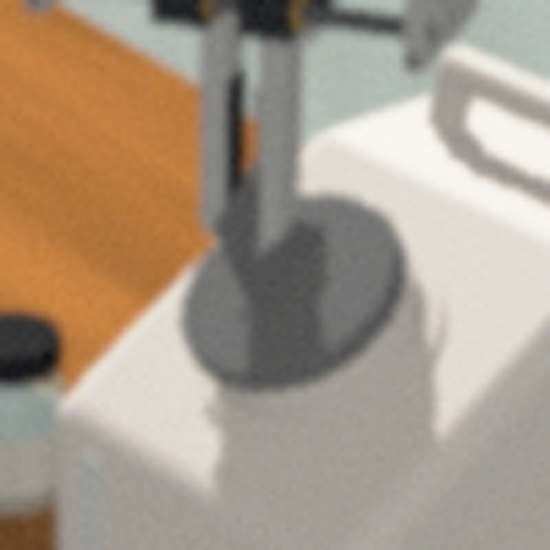

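```bash
python3 -m creep '[[[0,0,0],0,0],[[0,0,0],-0.5,0],[[0,0,0],-1,0],[[0,0,0],-1.4,0],[[0,0,0],-1.4,0]]' 50; python3 go.py 0.606 0.042 0.222 1.66; python3 wr.py w14
python3 - <<'E'
from h import *
c=load("w14");im=c["img"][190:390,250:460,::-1];cv2.imwrite("pics/w14d.png",cv2.resize(im,None,fx=3,fy=3,interpolation=cv2.INTER_CUBIC))
E
```

```text
time_s: 14.6
ee_pos: [0.6075, 0.0378, 0.2306]
eef_rot: [-3.133, -0.0, -2.359]
force: [-1.0, -23.1, 19.4]
grip_width: 0.0122
at [0.6075 0.0378 0.2306] [-3.133 -0.    -2.359] w 0.0122 F [ -1.  -23.1  19.4] M [-4.46 -0.05 -0.84] q [ 0.    0.41  1.31 -0.01  1.42 -2.35] t 14.6
shift units [-0.038  0.081  0.171] twist 16.218 (equal yaw pi/other)
[0.6075 0.0378 0.2306] [-3.1335e+00 -5.0000e-04 -2.3588e+00]
```

View pics/w14d.png

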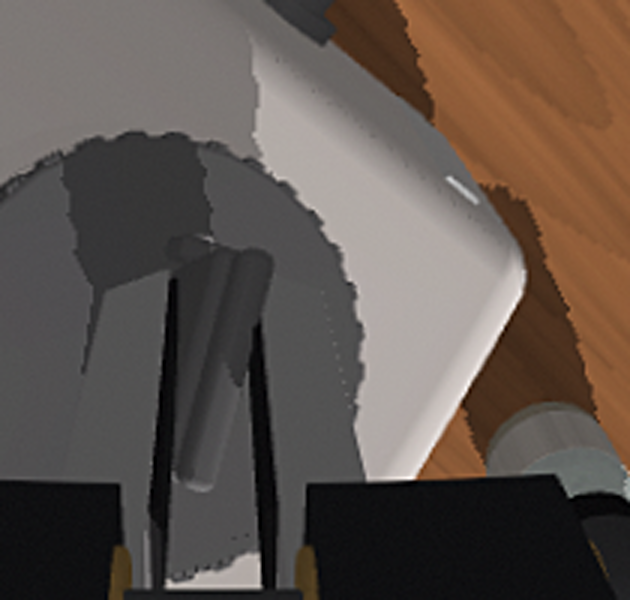

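```bash
for a in "w11 344 266" "w12 326 270" "w13 314 273" "w14 313 271"; do python3 ang.py $a; done
python3 - <<'E'
from h import *
for w in ("w12","w13","w14"):
    c=load(w);X=wcloud(c)
    n=np.array([-.5*np.cos(.084),-.5*np.sin(.084),.866]); ux=np.array([.866*np.cos(.084),.866*np.sin(.084),.5]); uy=np.cross(n,ux);T0=np.array([.632,.0435,.2052])
    R=X-T0; m=(abs(R@ux)<.06)&(abs(R@uy)<.06)&(R@n>.04)&(R@n<.075)&(X[...,2]<.27)
    m[:, :300]=0; m[:,345:]=0; m[:262]=0; m[352:]=0
    P=np.c_[R[m]@ux,R[m]@uy,R[m]@n]*1e3; P=P[P[:,2]>57]
    if len(P)>20:
        d=np.linalg.svd(P[:,:2]-P[:,:2].mean(0),full_matrices=False); print(w,len(P),P.mean(0).round(1),"dir",d[2][0].round(2),"theta",np.degrees(np.arctan2(-d[2][0][0],d[2][0][1])).round(1),d[1].round(0))
E
```

```text
a,b mm -19.2 15.9 theta from +y knuckle deg 50.3
a,b mm -27.1 2.9 theta from +y knuckle deg 83.8
a,b mm -21.8 -6.9 theta from +y knuckle deg 107.6
a,b mm -21.6 -9.0 theta from +y knuckle deg 112.5
w12 1563 [-1.3  0.9 61.5] dir [1.   0.02] theta -88.9 [366. 177.]
w13 1461 [ 0.1 -3.3 61.6] dir [0.98 0.22] theta -77.2 [372. 164.]
w14 1409 [ 1.1 -4.7 61.7] dir [0.96 0.29] theta -72.9 [374. 157.]
```

```bash
python3 -m creep '[[[0,0,0],0,0.15],[[0,0,0],0,0.25],[[0,0,0],0,0.3],[[0,0,0],0,0.3]]' 30; python3 go.py 0.608 0.042 0.225 3.60; python3 wr.py w15
python3 - <<'E'
from h import *
c=load("w15");im=c["img"][190:390,250:460,::-1];cv2.imwrite("pics/w15d.png",cv2.resize(im,None,fx=3,fy=3,interpolation=cv2.INTER_CUBIC))
E
```

```text
time_s: 15.05
ee_pos: [0.6061, 0.0422, 0.2273]
eef_rot: [3.141, -0.0, -2.356]
force: [0.7, -0.4, 0.1]
grip_width: 0.0281
at [0.6061 0.0422 0.2273] [ 3.141 -0.    -2.356] w 0.0281 F [ 0.7 -0.4  0.1] M [0.11 0.07 0.02] q [ 0.01  0.41  1.31  0.    1.42 -2.35] t 15.05
shift units [-0.025 -0.029  0.045] twist 2.344 (equal yaw pi/other)
[0.6061 0.0422 0.2273] [ 3.1407e+00 -3.0000e-04 -2.3559e+00]
```

View pics/w15d.png

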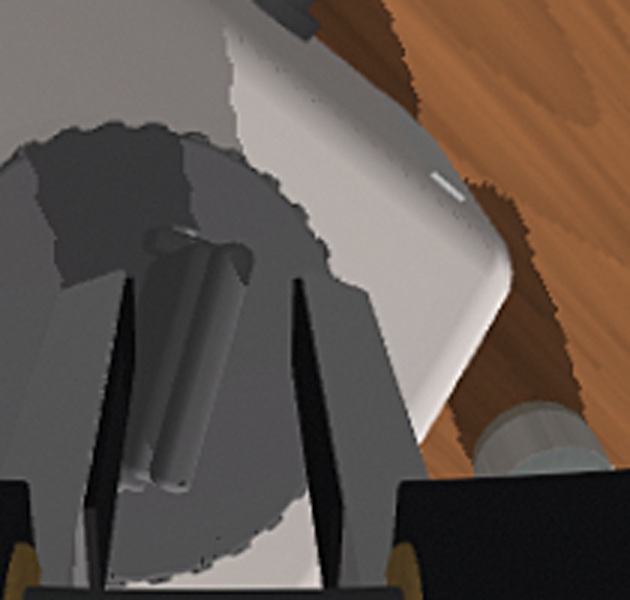

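```bash
python3 ang.py w15 308 269; python3 ang.py w15 293 351 -1
python3 - <<'E'
from h import *
n=np.array([-.5*np.cos(.084),-.5*np.sin(.084),.866]);ux=np.array([.866*np.cos(.084),.866*np.sin(.084),.5]); uy=np.cross(n,ux);T0=np.array([.632,.0435,.2052])
for w in("w9","w12","w15"):
    c=load(w);X=wcloud(c);R=X-T0;a,b,h=R@ux*1e3,R@uy*1e3,R@n*1e3
    I=c["img"].astype(int)
    m=(np.hypot(a,b)<44)&(h>-12)&(h<22)&(I.max(2)<130)
    hh,e=np.histogram(h[m],np.arange(-12,22,1)); print(w,m.sum(),"mode h",e[hh.argmax()],hh.tolist())
    # tab top edge
    m=(h>50)&(h<66)&(np.hypot(a,b)<30)&(X[...,2]<.262); m[:, :295]=0; m[:,340:]=0
    if w=="w15":
        P=np.c_[a[m],b[m]]; print(len(P),P.mean(0)); d=np.linalg.svd(P-P.mean(0),full_matrices=False)[2][0]; print("theta",np.degrees(np.arctan2(-d[0],d[1]))%180)
E
```

```text
a,b mm -22.9 -8.1 theta from +y knuckle deg 109.6
a,b mm 22.4 13.5 theta from +y knuckle deg 121.0
w9 10033 mode h 0 [0, 0, 0, 0, 0, 0, 0, 0, 0, 5, 293, 3182, 4236, 665, 38, 20, 56, 83, 67, 98, 79, 117, 173, 160, 74, 66, 74, 68, 72, 89, 74, 80, 78]
w12 7264 mode h 0 [0, 0, 0, 0, 0, 0, 0, 0, 0, 21, 418, 2570, 3301, 802, 43, 0, 0, 0, 1, 3, 9, 21, 48, 25, 2, 0, 0, 0, 0, 0, 0, 0, 0]
w15 9151 mode h 2 [0, 0, 0, 0, 0, 0, 0, 0, 0, 0, 0, 1, 50, 1146, 4380, 2967, 343, 10, 5, 3, 11, 10, 9, 20, 40, 68, 35, 7, 7, 7, 4, 13, 6]
1377 [-1.74677405 -6.83444628]
theta 106.79327872221859
```

```bash
python3 -m creep '[[[-0.02,-0.03,0.05],0.8,0.3],[[-0.02,-0.03,0.05],1.6,0.3],[[-0.02,-0.03,0.05],2.3,0.3],[[-0.02,-0.03,0.05],2.3,0.1],[[-0.02,-0.03,0.05],2.3,0],[[-0.02,-0.03,0.05],2.3,0],[[-0.02,-0.03,0.05],2.3,0]]' 25; python3 go.py 0.608 0.042 0.225 3.61
```

```text
time_s: 15.8
ee_pos: [0.6088, 0.0397, 0.225]
eef_rot: [-3.138, 0.0, -2.676]
force: [6.0, -10.7, -2.8]
grip_width: 0.0106
at [0.6088 0.0397 0.225 ] [-3.138  0.    -2.676] w 0.0106 F [  6.  -10.7  -2.8] M [-2.49 -1.5  -0.16] q [ 0.01  0.42  1.31 -0.    1.41 -2.03] t 15.8
shift units [-0.007  0.047  0.   ] twist -0.018 (equal yaw pi/other)
```

```bash
python3 -m creep '[[[0.02,-0.03,0],0,0],[[0.04,-0.03,-0.05],0,0],[[0.06,-0.02,-0.1],0,0],[[0.09,0,-0.17],0,0],[[0.09,0,-0.17],0,0]]' 30; python3 go.py 0.608 0.042 0.225 3.61; python3 wr.py w16
python3 - <<'E'
from h import *
from station import vision
n=np.array([-.5*np.cos(.084),-.5*np.sin(.084),.866]);ux=np.array([.866*np.cos(.084),.866*np.sin(.084),.5]); uy=np.cross(n,ux);T0=np.array([.632,.0435,.2052])
c=load("w16");X=wcloud(c);R=X-T0;a,b,h=R@ux*1e3,R@uy*1e3,R@n*1e3
m=(np.hypot(a,b)<44)&(h>-12)&(h<30)&(c["img"].max(2)<130)
hh,e=np.histogram(h[m],np.arange(-12,30,1)); print(dict(zip(e.astype(int).tolist(),hh.tolist())))
im=vision.camera("side")["img"][150:250,290:390,::-1];cv2.imwrite("pics/s16c.png",cv2.resize(im,None,fx=5.5,fy=5.5,interpolation=cv2.INTER_CUBIC))
E
```

```text
time_s: 16.3
ee_pos: [0.6047, 0.0376, 0.2304]
eef_rot: [-3.139, -0.003, -2.676]
force: [18.2, -11.4, -24.1]
grip_width: 0.0096
at [0.6047 0.0376 0.2304] [-3.139e+00 -3.000e-03 -2.676e+00] w 0.0096 F [ 18.2 -11.4 -24.1] M [-2.6  -3.26 -0.21] q [ 0.    0.41  1.31 -0.    1.42 -2.03] t 16.3
shift units [-0.1    0.049  0.107] twist -0.021 (equal yaw pi/other)
[0.6047 0.0376 0.2304] [-3.1393e+00 -2.6000e-03 -2.6760e+00]
{-12: 0, -11: 0, -10: 0, -9: 0, -8: 0, -7: 0, -6: 0, -5: 0, -4: 0, -3: 0, -2: 0, -1: 0, 0: 1, 1: 64, 2: 708, 3: 2663, 4: 2791, 5: 686, 6: 23, 7: 0, 8: 0, 9: 0, 10: 3, 11: 5, 12: 9, 13: 23, 14: 53, 15: 44, 16: 6, 17: 0, 18: 0, 19: 0, 20: 0, 21: 0, 22: 0, 23: 0, 24: 0, 25: 0, 26: 0, 27: 0, 28: 0}
```

View pics/s16c.png

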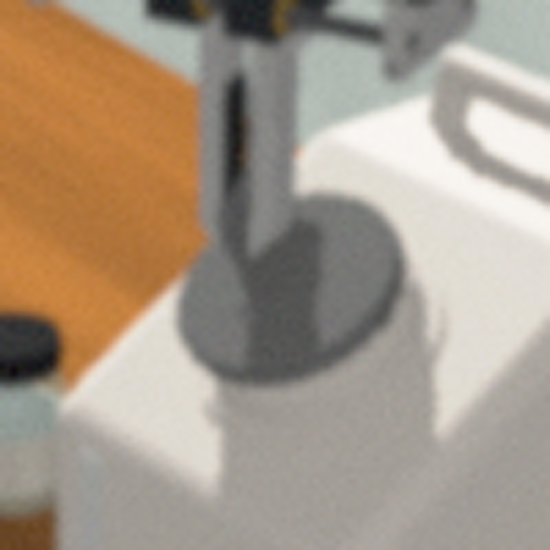

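```bash
python3 -m creep '[[[-0.01,-0.04,0.05],0,0],[[-0.02,-0.07,0.09],0,0],[[-0.02,-0.07,0.09],0,0],[[-0.02,-0.07,0.09],0,0]]' 60; python3 go.py 0.608 0.042 0.225 3.61;  python3 -m creep '[[[0,0,0],-0.5,0],[[0,0,0],-1,0],[[0,0,0],-1.4,0],[[0,0,0],-1.4,0]]' 60; python3 go.py 0.608 0.042 0.225 3.61
```

```text
time_s: 16.8
ee_pos: [0.6061, 0.0354, 0.229]
eef_rot: [-3.14, -0.002, -2.676]
force: [-3.0, -10.0, 1.1]
grip_width: 0.0085
at [0.6061 0.0354 0.229 ] [-3.140e+00 -2.000e-03 -2.676e+00] w 0.0085 F [ -3.  -10.    1.1] M [-1.97  0.67 -0.12] q [-0.    0.41  1.31 -0.    1.42 -2.04] t 16.8
shift units [-0.093  0.102  0.08 ] twist -0.018 (equal yaw pi/other)
time_s: 17.2
ee_pos: [0.6066, 0.0342, 0.2297]
eef_rot: [-3.138, -0.002, -2.479]
force: [-1.0, -15.3, 4.2]
grip_width: 0.0089
at [0.6066 0.0342 0.2297] [-3.138e+00 -2.000e-03 -2.479e+00] w 0.0089 F [ -1.  -15.3   4.2] M [-3.27  0.42 -0.6 ] q [-0.    0.41  1.31 -0.    1.42 -2.23] t 17.2
shift units [-0.119  0.106  0.092] twist 1.387 (equal yaw pi/other)
```

```bash
python3 -m creep '[[[0,0,0],-0.4,0],[[0,-0.03,0],-0.8,0],[[0,-0.03,0],-1.2,0],[[0,-0.03,0],-1.2,0]]' 60; python3 go.py 0.608 0.042 0.225 3.61; python3 wr.py w17
python3 - <<'E'
from h import *
from station import vision
n=np.array([-.5*np.cos(.084),-.5*np.sin(.084),.866]);ux=np.array([.866*np.cos(.084),.866*np.sin(.084),.5]); uy=np.cross(n,ux);T0=np.array([.632,.0435,.2052])
c=load("w17");X=wcloud(c);R=X-T0;a,b,h=R@ux*1e3,R@uy*1e3,R@n*1e3
m=(np.hypot(a,b)<44)&(h>-12)&(h<30)&(c["img"].max(2)<130)
P=X[m&(h<12)]; mu=P.mean(0); q=np.linalg.svd(P-mu,full_matrices=False)[2][2];q*=np.sign(q[2]); print("median h",np.median(h[m]),"normal",q.round(3),"tilt from n",np.degrees(np.arccos(q@n)))
im=c["img"][190:390,250:460,::-1];cv2.imwrite("pics/w17d.png",cv2.resize(im,None,fx=3,fy=3,interpolation=cv2.INTER_CUBIC))
E
```

```text
time_s: 17.6
ee_pos: [0.6077, 0.0324, 0.2303]
eef_rot: [-3.137, -0.003, -2.313]
force: [-2.6, -19.4, 8.5]
grip_width: 0.0091
at [0.6077 0.0324 0.2303] [-3.137e+00 -3.000e-03 -2.313e+00] w 0.0091 F [ -2.6 -19.4   8.5] M [-3.76  0.6  -0.9 ] q [-0.    0.41  1.3  -0.01  1.42 -2.4 ] t 17.6
shift units [-0.146  0.125  0.106] twist 2.581 (equal yaw pi/other)
[0.6077 0.0324 0.2303] [-3.1371e+00 -2.7000e-03 -2.3128e+00]
median h 6.680539048005913 normal [-0.569  0.037  0.821] tilt from n 6.641620680701671
```

View pics/w17d.png

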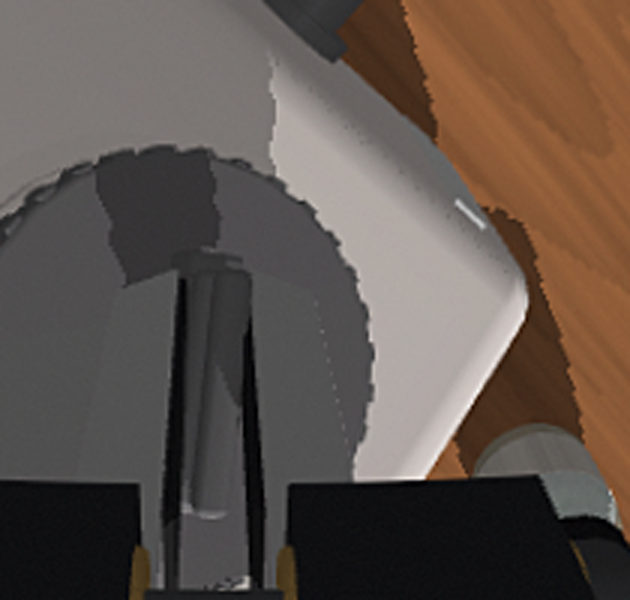

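```bash
python3 -m creep '[[[0.04,0.01,-0.05],0,0],[[0.07,0.02,-0.1],0,0],[[0.1,0.03,-0.15],0,0],[[0.13,0.04,-0.21],0,0],[[0.13,0.04,-0.21],0,0]]' 60; python3 go.py 0.608 0.042 0.225 3.61; python3 wr.py w18
cat > disc.py <<'E'
from h import *
import sys
n=np.array([-.5*np.cos(.084),-.5*np.sin(.084),.866]);ux=np.array([.866*np.cos(.084),.866*np.sin(.084),.5]); uy=np.cross(n,ux);T0=np.array([.632,.0435,.2052])
c=load(sys.argv[1]);X=wcloud(c);R=X-T0;a,b,h=R@ux*1e3,R@uy*1e3,R@n*1e3
m=(np.hypot(a,b)<44)&(h>-12)&(h<40)&(c["img"].max(2)<130); hm=np.median(h[m])
P=X[m&(abs(h-hm)<8)]; mu=P.mean(0); q=np.linalg.svd(P-mu,full_matrices=False)[2][2];q*=np.sign(q[2]); print("median h",hm.round(1),"normal",q.round(3),"tilt from n",np.degrees(np.arccos(q@n)).round(1))
E
python3 disc.py w18
```

```text
time_s: 18.15
ee_pos: [0.6016, 0.0325, 0.2402]
eef_rot: [-3.141, 0.001, -2.313]
force: [-0.4, -0.8, -1.9]
grip_width: 0.0089
at [0.6016 0.0325 0.2402] [-3.141e+00  1.000e-03 -2.313e+00] w 0.0089 F [-0.4 -0.8 -1.9] M [ 0.04  0.09 -0.03] q [-0.01  0.39  1.31  0.    1.44 -2.41] t 18.15
shift units [-0.226  0.034  0.303] twist 2.582 (equal yaw pi/other)
[0.6016 0.0325 0.2402] [-3.1413e+00  9.0000e-04 -2.3126e+00]
median h 21.9 normal [-0.641  0.057  0.765] tilt from n 11.5
```

```bash
python3 -m creep '[[[0.05,0.05,-0.12],0,0],[[0.1,0.1,-0.24],0,0],[[0.14,0.14,-0.34],0,0],[[0.18,0.17,-0.43],0,0],[[0.18,0.17,-0.7],0,0],[[0.18,0.17,-1],0,0],[[0.18,0.17,-1.4],0,0],[[0.18,0.17,-1.8],0,0],[[0.18,0.17,-1.8],0,0]]' 60; python3 go.py 0.43 -0.34 0.22 ; python3 wr.py w19;python3 - <<'E'
from h import *
from station import vision
c=vision.camera("side");np.savez("pics/side19.npz",**c);im=c["img"][110:250,270:410,::-1];cv2.imwrite("pics/s19c.png",cv2.resize(im,None,fx=4,fy=4,interpolation=cv2.INTER_CUBIC))
E
```

```text
time_s: 19.1
ee_pos: [0.5898, 0.0313, 0.3331]
eef_rot: [-3.138, 0.003, -2.314]
force: [-0.3, 0.1, -1.6]
grip_width: 0.0083
at [0.5898 0.0313 0.3331] [-3.138e+00  3.000e-03 -2.314e+00] w 0.0083 F [-0.3  0.1 -1.6] M [0.04 0.08 0.03] q [-0.01  0.33  1.18  0.    1.62 -2.41] t 19.1
shift units [ 7.639 -2.662  2.246] twist 0 (equal yaw pi/other)
[0.5898 0.0313 0.3331] [-3.1378  0.0034 -2.3137]
```

View pics/w19.png

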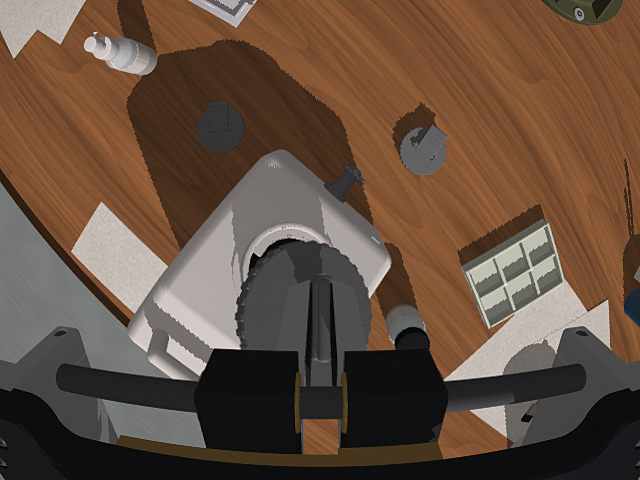

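View pics/s19c.png

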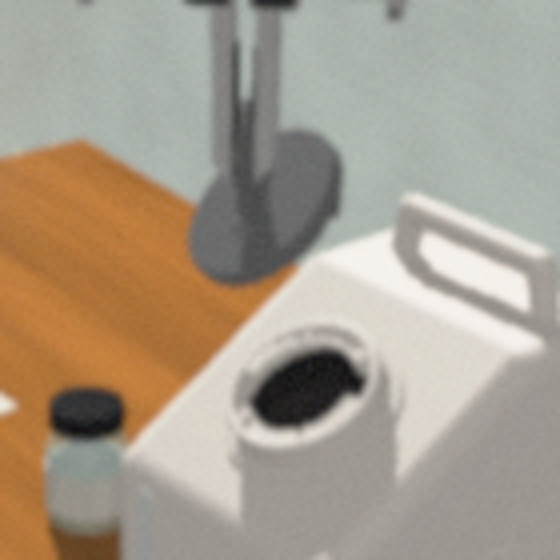

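```bash
cat > disc2.py <<'E'
from h import *
import sys
def discfit(c):
    X=wcloud(c);M=Rot.from_euler('xyz',c["rot"]).as_matrix();T=(X-c["ee"])@M
    I=c["img"].astype(int)
    m=(I.max(2)<140)&(I.max(2)-I.min(2)<25)&(T[...,2]>.005)&(T[...,2]<.12)&(np.hypot(T[...,0],T[...,1])<.09)&(c["depth"]>0)
    m=cv2.erode(m.astype(np.uint8),np.ones((3,3),np.uint8),iterations=2)>0
    P=T[m]
    rng=np.random.default_rng(0);best=0
    for _ in range(400):
        s=P[rng.choice(len(P),3,False)];q=np.cross(s[1]-s[0],s[2]-s[0]);l=np.linalg.norm(q)
        if l<1e-5: continue
        q/=l; k=(abs((P-s[0])@q)<.0015).sum()
        if k>best: best=k;bs,bq=s[0],q
    S=P[abs((P-bs)@bq)<.002]; mu=S.mean(0);q=np.linalg.svd(S-mu,full_matrices=False)[2][2]; q*=-np.sign(q[2])
    return mu,q,len(P),len(S),M
c=load(sys.argv[1]);mu,q,a,b,M=discfit(c);print("disc top plane tool pt",mu.round(4),"normal tool",q.round(3),a,b,"normal world",(M@q).round(3),"tilt deg",np.degrees(np.arccos((M@q)[2])).round(1))
E
python3 disc2.py w19
```

```text
disc top plane tool pt [-0.003  -0.0096  0.0282] normal tool [ 0.375  0.562 -0.737] 4041 3902 normal world [-0.672  0.104  0.734] tilt deg 42.8
```

The cap is off the neck and held by its tab, leaning about 43°. I'll carry it over the tray and turn the wrist back so joint 6 stays in range.

```bash
python3 -m creep '[[[0.3,-0.1,0],0.7,0],[[0.9,-0.3,0],1.4,0],[[1.6,-0.56,0],2.2,0],[[2.4,-0.84,0],3,0],[[3.2,-1.12,0],3.8,0],[[4,-1.4,0],4.6,0],[[4.8,-1.68,0.2],5.4,0],[[5.6,-1.96,0.4],6.2,0],[[6.3,-2.2,0.6],7,0],[[6.9,-2.4,0.8],7.6,0],[[7.3,-2.55,1],8,0],[[7.5,-2.62,1.1],8,0]]' 60; python3 -m creep '[[[0.1,0,0],0,0],[[0.1,0,0],0,0],[[0.1,0,0],0,0]]'; python3 go.py 0.43 -0.34 0.22 ; python3 wr.py w20; python3 disc2.py w20
python3 - <<'E'
from h import *
from station import vision
c=vision.camera("side");np.savez("pics/side20.npz",**c);im=c["img"][200:480,230:600,::-1];cv2.imwrite("pics/s20c.png",cv2.resize(im,None,fx=2.1,fy=2.1,interpolation=cv2.INTER_CUBIC))
E
```

```text
time_s: 20.4
ee_pos: [0.4307, -0.3345, 0.2726]
eef_rot: [3.14, -0.003, 2.85]
force: [1.0, 1.0, -1.4]
grip_width: 0.0084
time_s: 20.7
ee_pos: [0.4277, -0.3312, 0.2752]
eef_rot: [-3.141, 0.001, 2.854]
force: [-0.9, 0.0, -1.1]
grip_width: 0.0086
at [ 0.4277 -0.3312  0.2752] [-3.141e+00  1.000e-03  2.854e+00] w 0.0086 F [-0.9  0.  -1.1] M [ 0.05  0.07 -0.01] q [-0.73  0.23  1.44  0.    1.47 -2.01] t 20.7
shift units [-0.094 -0.155  1.105] twist 0 (equal yaw pi/other)
[ 0.4277 -0.3312  0.2752] [-3.1414e+00  9.0000e-04  2.8543e+00]
disc top plane tool pt [-0.003  -0.011   0.0277] normal tool [ 0.376  0.561 -0.737] 4034 3915 normal world [-0.202  0.645  0.737] tilt deg 42.5
```

View pics/s20c.png

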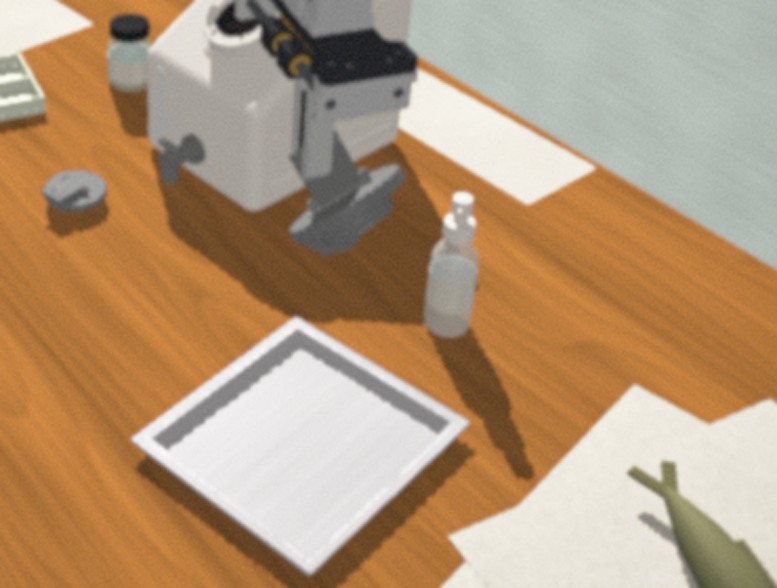

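View pics/w20.png

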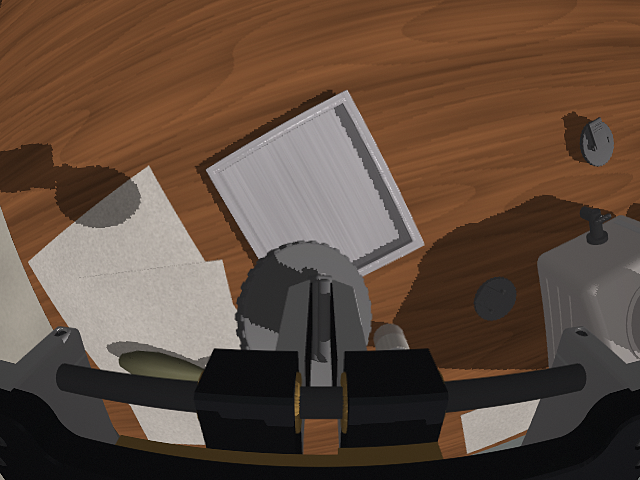

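Run:
```python
from h import *
c=load("w20"); print(wproj(c,[(.43,-.34,.004),(.4277,-.3312,.0)]).round(0))
# tray corners from wrist picture, rim z=.016
px=[(347,92),(424,243),(207,171)]
o,D=wcloud(c,px); Q=o+D*((.016-o[2])/D[:,2])[:,None]; print(Q.round(4)); X=wcloud(c)
for p in ((310,180),(340,200),(290,220)): print(X[p[1],p[0]].round(4))
print(np.linalg.norm(Q[0]-Q[1]),np.linalg.norm(Q[0]-Q[2]),"mid",(Q[1]+Q[2])/2)
e=(Q[0]-Q[1]);print(np.degrees(np.arctan2(e[1],e[0])))
```

```text
[[315. 204.]
 [321. 200.]]
[[ 0.3087 -0.2648  0.016 ]
 [ 0.5145 -0.2195  0.016 ]
 [ 0.349  -0.4543  0.016 ]]
[ 0.3991 -0.3372  0.0047]
[ 0.4335 -0.3086  0.0055]
[ 0.4403 -0.3758  0.0054]
0.21068591140732762 0.19369335425608983 mid [ 0.43171926 -0.33691802  0.016     ]
-167.58086167974446
```

```bash
python3 -m creep '[[[-0.02,-0.06,0.4],0,0],[[-0.04,-0.13,0.8],0,0],[[-0.04,-0.13,1.2],0,0],[[-0.04,-0.13,1.6],0,0],[[-0.04,-0.13,2],0,0],[[-0.04,-0.13,2.4],0,0],[[-0.04,-0.13,2.8],0,0],[[-0.04,-0.13,3.1],0,0],[[-0.04,-0.13,3.4],0,0],[[-0.04,-0.13,3.6],0,0],[[-0.04,-0.13,3.8],0,0],[[-0.04,-0.13,3.8],0,0]]' 40; python3 go.py 0.428 -0.338 0.071; python3 wr.py w21
python3 - <<'E'
from h import *
from station import vision
c=vision.camera("side");im=c["img"][250:480,270:480,::-1];cv2.imwrite("pics/s21c.png",cv2.resize(im,None,fx=2.6,fy=2.6,interpolation=cv2.INTER_CUBIC))
E
```

```text
time_s: 22.0
ee_pos: [0.4271, -0.3384, 0.0837]
eef_rot: [3.141, -0.001, 2.853]
force: [-0.5, -0.3, -2.6]
grip_width: 0.0087
at [ 0.4271 -0.3384  0.0837] [ 3.141e+00 -1.000e-03  2.853e+00] w 0.0087 F [-0.5 -0.3 -2.6] M [ 0.06  0.   -0.02] q [-0.74  0.42  1.66 -0.    1.07 -2.02] t 22.0
shift units [-0.016  0.013  0.253] twist 0 (equal yaw pi/other)
[ 0.4271 -0.3384  0.0837] [ 3.1409e+00 -1.4000e-03  2.8528e+00]
```

View pics/s21c.png

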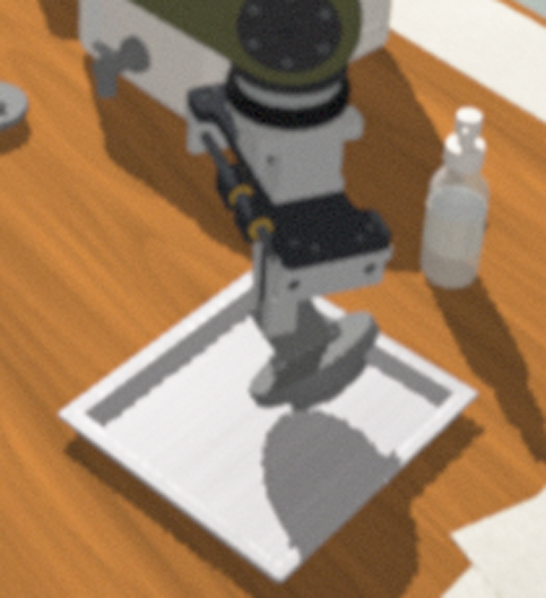

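View pics/w21.png

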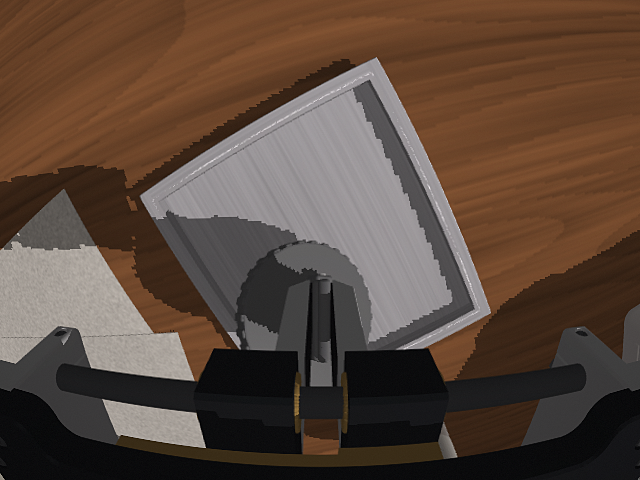

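```bash
python3 -m creep '[[[0,0,0],0,0],[[0,0,0.06],0,0],[[0,0,0.12],0,0],[[0,0,0.18],0,0],[[0,0,0.24],0,0],[[0,0,0.28],0,0],[[0,0,0.28],0,0]]' 15; python3 go.py 0.428 -0.338 0.071; python3 wr.py w22; python3 disc2.py w22
```

```text
time_s: 22.8
ee_pos: [0.4271, -0.3387, 0.0703]
eef_rot: [3.141, -0.0, 2.852]
force: [-0.0, -0.1, -2.0]
grip_width: 0.0087
at [ 0.4271 -0.3387  0.0703] [ 3.141 -0.     2.852] w 0.0087 F [-0.  -0.1 -2. ] M [0.05 0.04 0.01] q [-0.74  0.43  1.67  0.    1.04 -2.02] t 22.8
shift units [-0.012  0.019 -0.014] twist 0 (equal yaw pi/other)
[ 0.4271 -0.3387  0.0703] [ 3.1413e+00 -5.0000e-04  2.8524e+00]
disc top plane tool pt [ 0.0082 -0.0316  0.0651] normal tool [ 0.002 -0.    -1.   ] 9702 5225 normal world [-0.001 -0.     1.   ] tilt deg 0.1
```

```bash
sed -i 's/(T\[...,2\]<.12)/(X[...,2]>.014)\&(T[...,2]<.12)/' disc2.py; python3 -m creep '[[[0,0,0.04],0,0],[[0,0,0.08],0,0],[[0,0,0.12],0,0],[[0,0,0.12],0,0]]' 15; python3 go.py 0.428 -0.338 0.071; python3 -m creep '[[[0,0,0.04],0,0],[[0,0,0.08],0,0],[[0,0,0.12],0,0],[[0,0,0.12],0,0]]' 15; python3 go.py 0.428 -0.338 0.071;python3 wr.py w23; python3 disc2.py w23
```

```text
time_s: 23.25
ee_pos: [0.4276, -0.3399, 0.0656]
eef_rot: [-3.14, 0.002, 2.852]
force: [-1.6, -3.4, 7.0]
grip_width: 0.0087
at [ 0.4276 -0.3399  0.0656] [-3.140e+00  2.000e-03  2.852e+00] w 0.0087 F [-1.6 -3.4  7. ] M [-0.6   0.26 -0.04] q [-0.74  0.44  1.67 -0.    1.03 -2.02] t 23.25
shift units [ 0.004  0.039 -0.108] twist 0 (equal yaw pi/other)
time_s: 23.65
ee_pos: [0.4285, -0.3413, 0.0613]
eef_rot: [-3.137, 0.006, 2.852]
force: [-3.5, -6.6, 17.1]
grip_width: 0.0089
at [ 0.4285 -0.3413  0.0613] [-3.137  0.006  2.852] w 0.0089 F [-3.5 -6.6 17.1] M [-1.55  0.59 -0.09] q [-0.74  0.45  1.67 -0.    1.02 -2.02] t 23.65
shift units [ 0.027  0.06  -0.194] twist 0 (equal yaw pi/other)
[ 0.4285 -0.3413  0.0613] [-3.1372  0.0057  2.8522]
disc top plane tool pt [-0.0022 -0.0097  0.0266] normal tool [ 0.389  0.477 -0.788] 4423 4142 normal world [-0.24   0.573  0.784] tilt deg 38.4
```

```bash
python3 -m creep '[[[0,0,0],0,0],[[-0.04,-0.05,0],0,0],[[-0.08,-0.1,0.02],0,0],[[-0.12,-0.15,0.04],0,0],[[-0.16,-0.2,0.05],0,0],[[-0.19,-0.23,0.06],0,0],[[-0.19,-0.23,0.06],0,0]]' 8; python3 go.py 0.428 -0.338 0.071;python3 wr.py w24; python3 disc2.py w24
python3 - <<'E'
from h import *
from station import vision
c=vision.camera("side");im=c["img"][300:480,270:480,::-1];cv2.imwrite("pics/s24c.png",cv2.resize(im,None,fx=3,fy=3,interpolation=cv2.INTER_CUBIC))
E
```

```text
time_s: 24.4
ee_pos: [0.4337, -0.3535, 0.0568]
eef_rot: [-3.14, 0.002, 2.852]
force: [-1.9, -1.1, 8.5]
grip_width: 0.0092
at [ 0.4337 -0.3535  0.0568] [-3.140e+00  2.000e-03  2.852e+00] w 0.0092 F [-1.9 -1.1  8.5] M [-0.2   0.23 -0.05] q [-0.75  0.48  1.63 -0.    1.02 -2.03] t 24.4
shift units [ 0.196  0.264 -0.285] twist 0 (equal yaw pi/other)
[ 0.4337 -0.3535  0.0568] [-3.1402e+00  2.1000e-03  2.8523e+00]
disc top plane tool pt [-0.0035 -0.0034  0.023 ] normal tool [ 0.357  0.229 -0.906] 7464 6451 normal world [-0.278  0.323  0.905] tilt deg 25.2
```

View pics/s24c.png

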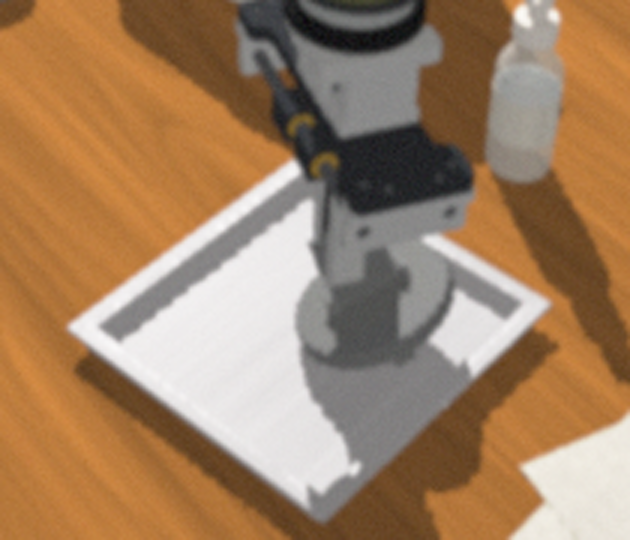

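View pics/w24.png

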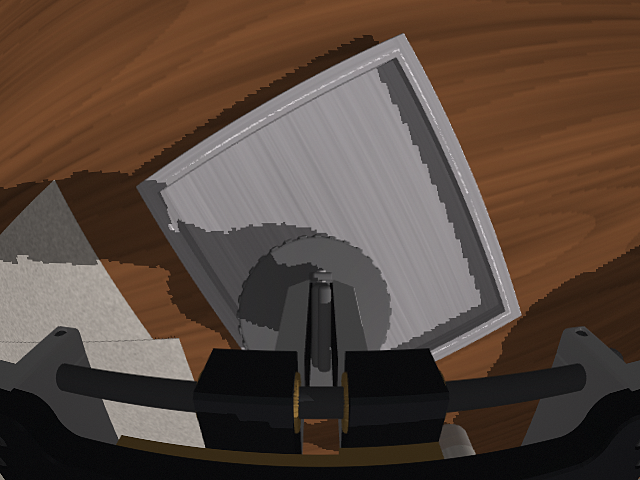

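```bash
python3 -m creep '[[[0,0,0],0,0],[[-0.04,-0.03,0.02],0,0],[[-0.08,-0.06,0.04],0,0],[[-0.12,-0.08,0.07],0,0],[[-0.16,-0.1,0.1],0,0],[[-0.2,-0.12,0.12],0,0],[[-0.2,-0.12,0.12],0,0]]' 5; python3 go.py 0.428 -0.338 0.071;python3 wr.py w25; python3 disc2.py w25
```

```text
time_s: 25.2
ee_pos: [0.4417, -0.3619, 0.0505]
eef_rot: [-3.141, 0.002, 2.852]
force: [1.5, -0.9, 4.9]
grip_width: 0.009
at [ 0.4417 -0.3619  0.0505] [-3.141e+00  2.000e-03  2.852e+00] w 0.009 F [ 1.5 -0.9  4.9] M [-0.13 -0.21 -0.06] q [-0.75  0.51  1.6   0.    1.02 -2.03] t 25.2
shift units [ 0.398  0.378 -0.412] twist 0 (equal yaw pi/other)
[ 0.4417 -0.3619  0.0505] [-3.1406e+00  2.3000e-03  2.8524e+00]
disc top plane tool pt [-0.0006 -0.0019  0.0171] normal tool [ 0.226  0.066 -0.972] 9650 8419 normal world [-0.199  0.129  0.971] tilt deg 13.7
```

View pics/w25.png

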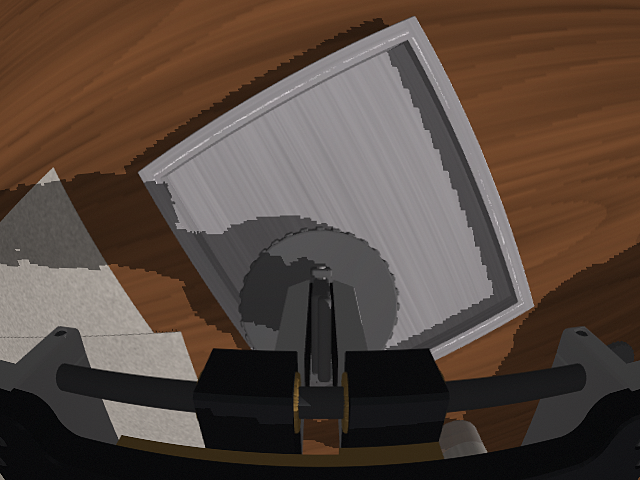

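```bash
python3 -m creep '[[[0,0,0],0,0],[[-0.04,-0.02,0.03],0,0],[[-0.08,-0.03,0.06],0,0],[[-0.11,-0.03,0.09],0,0],[[-0.13,-0.03,0.12],0,0],[[-0.13,-0.03,0.12],0,0]]' 4; python3 go.py 0.428 -0.338 0.071;python3 wr.py w26; python3 disc2.py w26
```

```text
time_s: 25.85
ee_pos: [0.4473, -0.3648, 0.044]
eef_rot: [-3.141, 0.001, 2.852]
force: [1.2, -1.1, 4.0]
grip_width: 0.0093
at [ 0.4473 -0.3648  0.044 ] [-3.141e+00  1.000e-03  2.852e+00] w 0.0093 F [ 1.2 -1.1  4. ] M [-0.11 -0.38  0.01] q [-0.75  0.53  1.59  0.    1.02 -2.03] t 25.85
shift units [ 0.521  0.403 -0.541] twist 0 (equal yaw pi/other)
[ 0.4473 -0.3648  0.044 ] [-3.1411e+00  1.3000e-03  2.8524e+00]
disc top plane tool pt [ 0.0019 -0.0013  0.0117] normal tool [ 0.104  0.03  -0.994] 10142 9072 normal world [-0.092  0.059  0.994] tilt deg 6.3
```

```bash
python3 -m creep '[[[-0.03,0,0.03],0,0],[[-0.06,-0.01,0.05],0,0],[[-0.08,-0.01,0.07],0,0],[[-0.08,-0.01,0.07],0,0]]' 3; python3 go.py 0.428 -0.338 0.071;python3 wr.py w27; python3 disc2.py w27
```

```text
time_s: 26.3
ee_pos: [0.4505, -0.3662, 0.04]
eef_rot: [-3.141, 0.0, 2.852]
force: [1.2, -1.7, 2.6]
grip_width: 0.009
at [ 0.4505 -0.3662  0.04  ] [-3.141  0.     2.852] w 0.009 F [ 1.2 -1.7  2.6] M [-0.27 -0.26  0.  ] q [-0.75  0.55  1.58 -0.    1.02 -2.03] t 26.3
shift units [ 0.593  0.412 -0.621] twist 0 (equal yaw pi/other)
[ 0.4505 -0.3662  0.04  ] [-3.1414  0.      2.8524]
disc top plane tool pt [ 0.0032 -0.0022  0.0084] normal tool [ 0.027  0.017 -0.999] 10781 9529 normal world [-0.021  0.024  0.999] tilt deg 1.8
```

```bash
python3 -m creep '[[[0,0,0],0,0.2],[[0,0,0],0,0.3],[[0,0,0],0,0.4],[[0,0,0],0,0.4],[[0,0,-0.3],0,0.4],[[0,0,-0.8],0,0.4],[[0,0,-1.4],0,0.4],[[0,0,-2],0,0.4],[[0,0,-2.6],0,0.4],[[0,0,-3.2],0,0.4],[[0,0,-3.2],0,0.4],[[0,0,-3.2],0,0.4]]' 10;python3 wr.py w28
python3 - <<'E'
from h import *
from station import vision
for n in("side","top"):
    c=vision.camera(n);np.savez(f"pics/{n}28.npz",**c);cv2.imwrite(f"pics/{n}28.png",c["img"][:,:,::-1])
E
```

```text
time_s: 27.55
ee_pos: [0.4505, -0.3661, 0.2011]
eef_rot: [-3.141, 0.001, 2.852]
force: [0.5, 0.0, 0.6]
grip_width: 0.0373
[ 0.4505 -0.3661  0.2011] [-3.1409e+00  1.3000e-03  2.8525e+00]
```

View pics/w28.png

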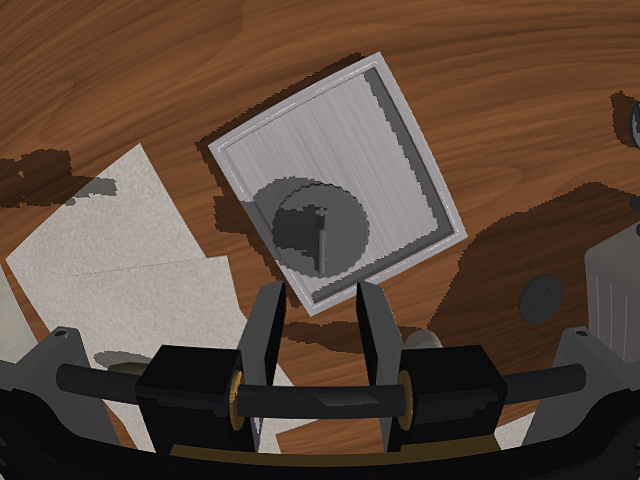

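View pics/side28.png

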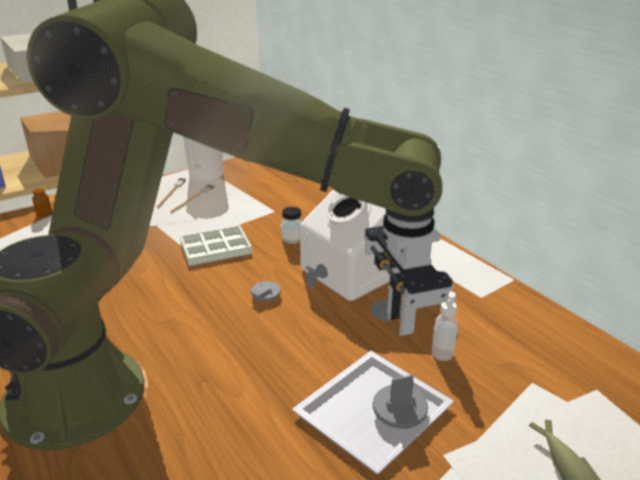

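The cap stands upright in the tray. Next I'll measure its place relative to the tray corners at (379,53), (467,236), (313,316) and (208,150).

Run:
```python
from h import *
from scipy.optimize import least_squares
c=load("w28")
o,D=wcloud(c,[(379,53),(467,236),(313,316),(208,150)]); Q=o+D*((.016-o[2])/D[:,2])[:,None]
mid=Q.mean(0); ex=(Q[1]-Q[0]+Q[2]-Q[3])[:2]; ex/=np.linalg.norm(ex); print("tray",Q.round(3).tolist(),mid.round(4),np.linalg.norm(Q-np.roll(Q,1,0),axis=1).round(3),np.degrees(np.arctan2(ex[1],ex[0])))
I=c["img"].astype(int);X=wcloud(c)
m=(X[...,2]>.026)&(X[...,2]<.036)&(np.hypot(X[...,0]-.45,X[...,1]+.366)<.07)
m[276:]=0
P=X[m]; mu=P.mean(0);q=np.linalg.svd(P-mu,full_matrices=False)[2][2];q*=np.sign(q[2]); print("disc top z",np.median(P[:,2]).round(4),"tilt",np.arccos(q[2]).round(3))
px=[(272,228),(370,232),(321,184),(321,278),(287,197),(355,197),(288,264),(354,265)]
o,D=wcloud(c,px);W=o+D*((.0305-o[2])/D[:,2])[:,None]
r=least_squares(lambda z:np.hypot(W[:,0]-z[0],W[:,1]-z[1])-z[2],[.45,-.36,.048]);print("cap centre",r.x.round(4),(r.fun*1e3).round(1))
d=r.x[:2]-mid[:2]; print("in tray frame",(d@ex).round(4),(d@[-ex[1],ex[0]]).round(4))
# compare spray/ink/palette
for n in ("side","top"):
    a=cloud(load(n+"0"));b=cloud(load(n+"28"))
    if n=="side":
        for k,p in dict(ink=(291,213),spray=(450,297),spraybody=(444,345),pal=(215,243)).items(): print(k,a[p[1],p[0]].round(3),b[p[1],p[0]].round(3))
```

```text
tray [[0.308, -0.265, 0.016], [0.516, -0.22, 0.016], [0.558, -0.408, 0.016], [0.351, -0.456, 0.016]] [ 0.433  -0.3372  0.016 ] [0.196 0.213 0.192 0.212] 12.753104520103953
disc top z 0.0312 tilt 0.002
cap centre [ 0.4631 -0.3701  0.0484] [ 0.5  0.2 -0.3  0.5  0.1 -0.1 -0.8 -0.2]
in tray frame 0.0221 -0.0387
ink [0.62  0.255 0.083] [0.622 0.257 0.081]
spray [ 0.632 -0.302  0.148] [ 0.635 -0.299  0.145]
spraybody [ 0.623 -0.311  0.042] [ 0.625 -0.309  0.039]
pal [0.439 0.335 0.013] [0.439 0.336 0.012]
```

Run:
```python
from station import ctrl
print(ctrl.hand_in())
```

```text
the job is handed in; nothing more can be done
None
```

The cap is off the can and standing right way up in the plain tray, and I handed the job in at about 27.7 s of the 72 s allowed. No verdict was reported.

**What I did:**
- **Tab:** I gripped it by its side edges and swung it upright.
- **Unscrewing:** I regripped the tab by its faces and turned the cap anticlockwise in stages.
- **Lifting off:** The first pull was too early. It met about 30 N while the thread still held, so I turned it further. The cap then rose and drew out along the neck.
- **Setting down:** I carried it over the tray leaning about 43°, lowered it until its edge touched, and let it tilt level in a light grip before letting go.

**Last checks:**
- **Cap in the tray:** Its centre is about 22 mm (x) and −39 mm (y) from the tray's middle, against limits of 62 and 52 mm. It is level within about 0.01 rad and its centre is about 25 mm up. The cap was not centred: y had only 13 mm to spare.
- **Other objects:** The ink jar, spray bottle and palette measured within about 3–4 mm of where they started, which is at the noise level.
- **Robot:** The gripper is clear of everything.

**What disagreed:**
- **Fingertip position:** The tips showed up about 8 mm behind the reported TCP, not 19 mm ahead of it. My first close on the tab went above it, and I corrected for this from then on.
- **Tab angle:** The tab stood about 8° short of fully upright after the flip. That was still above the 1.2 rad required, by my measurement. It folded back further during the final turn.
- **Tray size:** The tray measured 5–15 mm larger in the pictures than stated, so its middle is only known to a few millimetres.

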